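# Pack the snack box from the can chute and snap its lid on

### The arm

A 6-joint arm with a two-finger parallel gripper is mounted at the origin on the work surface. World frame = base frame: x ahead of the robot, y to its left, z up, the work surface at z = 0. Lengths are in m, angles in degrees, forces in N, time in s.
With the tool pointing down it reaches from about 0.35 to 0.875 m from the base axis. Payload 4.2 kg.
Tool frame: the origin (TCP) lies midway between the tips of the shut fingers; the grasp point (between the pads) lies 19 mm behind it; z points along the fingers, x is the direction in which the jaws open and shut, and the axes are right-handed (so a half turn about z gives the same grasp; the last joint's range is limited). The gripper opens to 87 mm and grips with 3 to 60 N. Pads are 19 mm wide; open, the fingers measure 117 mm over their backs; the gripper's body (75 mm by 190 mm) begins 51 mm behind the grasp point.
Start: joints at [-53.938, 22.042, 0.453, 0, -68.411, -14.817], TCP at [0.226, -0.582, 0.2] pointing down, gripper open.
Joint ranges: [-179.83, 179.83], [-69.29, 118.12], [-61.27, 80.66], [-181.25, 117.63], [-171.15, -9.14], [-177.46, 177.46]. Speed limits (degrees/s): [159.86, 159.86, 180, 180, 180, 180].

### API

Orientations are given as a 3x3 rotation matrix whose columns are the frame's x, y, z axes.
In Python, from station import sense, capture, finish_job, find_in gives the robot as it stands.
- The arm moves only by the shell command python3 -m creep 'ROWS'. ROWS is JSON, a list of rows, each a list of 7 numbers: the shift along the tool's x, y, z in mm, then the turn, a rotation vector about the tool's x, y, z in degrees, then the opening, from 0 (shut) to 1 (fully open). A call has exactly 10 rows; each row shifts and turns the commanded pose from where the row before left it, along the tool's axes as they then stand; what a row does not reach is not made up. A row lasts 1/8 s, in which the tool goes at most 62.5 mm and 10.7 degrees, less where a joint would pass 70% of its speed; a pose out of reach is approached as far as the arm can. A call with a gripper value outside its range is refused whole. The fingers move at their own pace and stop on an object; the grip force is fixed at half the most. Time passes only in rows, so rows that do not move let the fingers close, or fill a call up. It gives the time, the measured TCP pose, the force and the opening at its end, in the units of the state.
- sense(): the state, without advancing time (a new reading comes with each control period).
- capture(name): name is "side" or "top" or "wrist"; returns a dict with "color" (480x640x3 uint8, blue, green, red), "vertical_fov" (degrees; the focal length in pixels is half the picture's height over the tangent of half this angle, whatever the lens; pixels are square), "cx", "cy" (the principal point, pixels), "R" (3x3) and "t" (3): a world point X has camera coordinates R X + t. Camera axes: x right, y down, z forward; pixel columns grow to the right and rows downward; lengths in m; the calibration is good to about 2 mm. A picture is of the moment at which its call begins. There is no depth.
- finish_job(): hands the job in, once; it reports no verdict.
Trained networks look in the newest picture that a camera, given by its name, has taken for a name from the list of things; names that differ only in an ending like _2 or _b are one class to them, and where a whole thing is asked for, a point or a joint stands for the part that bears it (a point fixed in the world has none). Each returns a list of dicts, best first, with "p" (0 to 1); they miss things now and then, are a little off and sometimes report something else, mostly with a low value. They report only what shows in the picture. A call takes as long as a camera call. They do not tell look-alikes from the thing itself.
- find_in(camera, name): "xy" ([column, row] in pixels, amid what is visible of it).
The state is a dict: "time_s": time; "joints": joint angles; "joint_velocities": joint speeds; "effort": joint torques, N m; "tcp_pos": TCP position; "ee_rot": TCP orientation; "wrist_force": force on the tool from outside, world axes, zero at the start; "moment": the same for the moment, N m; "gripper_width": opening from 0.0 (shut) to 1.0 (fully open).
Only numpy, scipy, OpenCV 4.12 (cv2) and the standard library are available. Lean on these libraries where they do the work, as an engineer would, in place of code of your own. Each camera call takes 0.05 s, during which the arm holds its last target. There are 200 camera calls.

### The job

Gently swing the clear hood of the can chute up onto its stop, fill every empty pocket of the snack box with one can, always drawing the bottom can so that the others just roll down, and leave the packed and the spare cans where they are. Lay the white lid on the box, rib up, and press it down corner by corner until all four clips have snapped and it sits flush on the rim. Leave the hood gently lowered onto its lower stop and everything else on the table where it is.

Things in the scene. Friction and masses are not known exactly. Their poses are not given: they have to be found in the camera images.
- box: grey open box fixed to the table, 176 (x) x 112 (y) x 46 mm high, walls and floor 4 mm (inside 168 x 104); origin centre of underside, z up. Three ribs along y, 14 mm high, part it into 4 pockets. Four black sprung clips (tops 65 mm up) on the long sides at x = +-67 mm reach 3 mm in over the rim, sloped on top, hooked below. Flared guides, 63 mm high, 60 mm wide, mid each side, centre the lid.
- lid: flat white lid, plate 176 (x) x 112 (y) x 4 mm, about 80 g; in the middle of its top a grip rib 60 mm long (x), 14 mm wide (y), top 26 mm above the underside; origin centre of underside, z up. Fits either way round (half turn). Starts flat on the table. Laid on the box it rests on the clips' slopes, about 8 mm above its seat on the rim. Press at lid x +-67, y +-40 mm: a clip takes 5 to 10 N, then snaps.
- chute: fixed chute; floor 62 mm wide falls at 18 degrees to its own -x, to a stop lower than a can's centre. Origin on the table below the bottom can's centre, which is 50 mm up; reaches 25 mm before and 165 mm behind it. Side walls (outside 61 mm apart) start 25 mm behind that centre, so the bottom can's ends are free and it lifts straight up and out; the others then roll down.
- hood (a joint): hinged clear hood over the lower end of the chute, on the chute's hinge line (along y, at chute x 72, z 121 mm). 0: closed, on its lower stop, parallel to the slope; 2.3 rad: swung up and back onto its upper stop, clear of the bottom can. It turns about the chute's +y axis; a stiff hinge (about 0.06 N m) keeps it where it is left.
- hood_bar (a point): middle of the hood's grip bar: a steel rod 8 mm thick, along y, 58 mm long, 130 mm from the hinge line, held by a thin arm at each end; 34 mm of free space between it and the clear plate. With the hood closed it is at chute x -52, z 80 mm; fully up at x 125, z 239 mm
- pocket0 (a point): centre of a can lying in pocket 0 of the box (box x = -63 mm), 22 mm above the table; the can's axis is then along the box's y
- pocket1 (a point): centre of a can lying in pocket 1 of the box (box x = -21 mm), 22 mm above the table; the can's axis is then along the box's y
- pocket2 (a point): centre of a can lying in pocket 2 of the box (box x = +21 mm), 22 mm above the table; the can's axis is then along the box's y
- pocket3 (a point): centre of a can lying in pocket 3 of the box (box x = +63 mm), 22 mm above the table; the can's axis is then along the box's y
- can0: small aluminium snack can with white plastic ends, a plain cylinder 36 mm in diameter and 50 mm long, 60 g, lying on its side; origin at its centre, its own y axis along the cylinder. It rolls freely. Starts as number 1 from the bottom of the chute.
- can1: small aluminium snack can with white plastic ends, a plain cylinder 36 mm in diameter and 50 mm long, 60 g, lying on its side; origin at its centre, its own y axis along the cylinder. It rolls freely. Starts as number 2 from the bottom of the chute.
- can2: small aluminium snack can with white plastic ends, a plain cylinder 36 mm in diameter and 50 mm long, 60 g, lying on its side; origin at its centre, its own y axis along the cylinder. It rolls freely. Starts as number 3 from the bottom of the chute.
- can3: small aluminium snack can with white plastic ends, a plain cylinder 36 mm in diameter and 50 mm long, 60 g, lying on its side; origin at its centre, its own y axis along the cylinder. It rolls freely. Starts as number 4 from the bottom of the chute.
- packed0: small aluminium snack can with white plastic ends, a plain cylinder 36 mm in diameter and 50 mm long, 60 g, lying on its side; origin at its centre, its own y axis along the cylinder. It rolls freely. If present, already lies in a pocket of the box and stays there.
- packed1: small aluminium snack can with white plastic ends, a plain cylinder 36 mm in diameter and 50 mm long, 60 g, lying on its side; origin at its centre, its own y axis along the cylinder. It rolls freely. If present, already lies in a pocket of the box and stays there.
- packed2: small aluminium snack can with white plastic ends, a plain cylinder 36 mm in diameter and 50 mm long, 60 g, lying on its side; origin at its centre, its own y axis along the cylinder. It rolls freely. If present, already lies in a pocket of the box and stays there.
- mug: white mug, 90 mm high; a bystander, to be left alone
- jar: amber glass jar, 100 mm high; a bystander, to be left alone
- eraser: grey felt board eraser 40 x 80 x 28 mm; a bystander, to be left alone
- puck: dark round board magnet, 38 mm across, 20 mm high; a bystander, to be left alone
- bowl: blue bowl, 120 mm across, 50 mm high; a bystander, to be left alone
Things that resemble listed ones, but are neither listed nor needed, are in the scene too. What is shaped like the can2 but black or pink is not meant.

How it is judged (in metres and radians):
On the way, in this order (a step that is already met when the one before it is completed fails the run):
1. the hood is up on its upper stop (value of joint hood above 2.15 rad), for 0.2 s.
2. every pocket of the box holds a can (distance between any of can0, can1, can2, can3, packed0, packed1, packed2 and pocket0 below 0.016 m and distance between any of can0, can1, can2, can3, packed0, packed1, packed2 and pocket1 below 0.016 m and distance between any of can0, can1, can2, can3, packed0, packed1, packed2 and pocket2 below 0.016 m and distance between any of can0, can1, can2, can3, packed0, packed1, packed2 and pocket3 below 0.016 m), for 0.2 s.
3. the lid is home under all four clips (z of lid in the frame of box between 0.044 and 0.0478 m and angle between lid's own z axis and vertical below 0.025 rad and horizontal distance between lid and box below 0.006 m and angle between the x axis of lid and the x axis of box, either way round below 0.08 rad), for 0.2 s.
At the end, for the whole second after the job is handed in: every pocket holds a can (within 16 mm of its point), packed cans still in the box, other cans in the chute; hood closed (below 0.06 rad); lid on the box rib up, at most 1.8 mm above its seat, level within 0.025 rad, centred within 6 mm, squared within 0.08 rad; all at rest (all of step 2 and all of step 3 and value of joint hood below 0.06 rad and ((x of can0 in the frame of chute between -0.02 and 0.13 m and y of can0 in the frame of chute between -0.02 and 0.02 m and height (world z) of can0 between 0.04 and 0.1 m) or (distance between can0 and pocket0 below 0.016 m or distance between can0 and pocket1 below 0.016 m or distance between can0 and pocket2 below 0.016 m or distance between can0 and pocket3 below 0.016 m)) and ((x of can1 in the frame of chute between -0.02 and 0.13 m and y of can1 in the frame of chute between -0.02 and 0.02 m and height (world z) of can1 between 0.04 and 0.1 m) or (distance between can1 and pocket0 below 0.016 m or distance between can1 and pocket1 below 0.016 m or distance between can1 and pocket2 below 0.016 m or distance between can1 and pocket3 below 0.016 m)) and ((x of can2 in the frame of chute between -0.02 and 0.13 m and y of can2 in the frame of chute between -0.02 and 0.02 m and height (world z) of can2 between 0.04 and 0.1 m) or (distance between can2 and pocket0 below 0.016 m or distance between can2 and pocket1 below 0.016 m or distance between can2 and pocket2 below 0.016 m or distance between can2 and pocket3 below 0.016 m)) and ((x of can3 in the frame of chute between -0.02 and 0.13 m and y of can3 in the frame of chute between -0.02 and 0.02 m and height (world z) of can3 between 0.04 and 0.1 m) or (distance between can3 and pocket0 below 0.016 m or distance between can3 and pocket1 below 0.016 m or distance between can3 and pocket2 below 0.016 m or distance between can3 and pocket3 below 0.016 m)) and (distance between packed0 and pocket0 below 0.016 m or distance between packed0 and pocket1 below 0.016 m or distance between packed0 and pocket2 below 0.016 m or distance between packed0 and pocket3 below 0.016 m) and (distance between packed1 and pocket0 below 0.016 m or distance between packed1 and pocket1 below 0.016 m or distance between packed1 and pocket2 below 0.016 m or distance between packed1 and pocket3 below 0.016 m) and (distance between packed2 and pocket0 below 0.016 m or distance between packed2 and pocket1 below 0.016 m or distance between packed2 and pocket2 below 0.016 m or distance between packed2 and pocket3 below 0.016 m) and linear speed of lid below 0.02 m/s and linear speed of each of can0, can1, can2, can3 below 0.03 m/s); the robot touches nothing.
It fails at once if a bystander (mug, jar, eraser, magnet, bowl) is moved more than 4 cm (distance of any of mug, jar, eraser, puck, bowl from where it was at the start of the episode above 0.04 m).
It fails at once if a can leaves the chute before the one below it ((horizontal distance between can1 and chute above 0.17 m and (x of can0 in the frame of chute between -0.02 and 0.13 m and y of can0 in the frame of chute between -0.02 and 0.02 m and height (world z) of can0 between 0.04 and 0.1 m)) or (horizontal distance between can2 and chute above 0.17 m and (x of can1 in the frame of chute between -0.02 and 0.13 m and y of can1 in the frame of chute between -0.02 and 0.02 m and height (world z) of can1 between 0.04 and 0.1 m)) or (horizontal distance between can3 and chute above 0.17 m and (x of can2 in the frame of chute between -0.02 and 0.13 m and y of can2 in the frame of chute between -0.02 and 0.02 m and height (world z) of can2 between 0.04 and 0.1 m))).
It fails at once if the hood is slammed (swings faster than 2.5 rad/s) (velocity of joint hood above 2.5 rad/s or velocity of joint hood below -2.5 rad/s).
Of packed0, packed1, packed2 only 1 to 2 are there at a start; the rules pass over those that are not, and their reading is None.
At some moment in a run one of lid may be knocked a few centimetres aside while the robot is not near it.
It also fails if it takes over 210 s, if anything falls off the work surface, if the arm or the gripper's body presses on something with over 40 N, if the wrist force passes 120 N, or if a joint passes its speed limit or range.

## Working session

There is one attempt and no reset: what is moved stays moved. The work goes in short steps, Python scripts to look and compute and a shell command to move; the robot and the scene stay as the last step left them, time stands still between calls to the robot, and variables do not carry over. Pictures are saved under pics/ and viewed, about 12 in all and at most 16, crops included, and the job is handed in when it is done.

```bash
ls; mkdir -p pics
python3 - <<'E'
from station import *
import cv2,numpy as np
s=sense();print(s['time_s'],s['tcp_pos'],s['ee_rot'],s['gripper_width'])
for n in ['top','side']:
    c=capture(n);cv2.imwrite(f'pics/{n}0.png',c['color']);print(n,c['vertical_fov'],c['cx'],c['cy'],np.round(c['R'],3).tolist(),np.round(c['t'],3).tolist())
    for o in ['box','lid','chute','hood','hood_bar','can0','packed0','mug','jar','eraser','puck','bowl']:
        print(o,[(np.round(d['xy'],1).tolist(),round(d['p'],2)) for d in find_in(n,o)])
E
```

```text
pics
0.0 [ 0.22624391 -0.58191878  0.19866109] [[-3.62189573e-01  9.32104071e-01 -8.44342740e-04]
 [ 9.32102001e-01  3.62190550e-01  1.96588264e-03]
 [ 2.13822018e-03 -7.49913622e-05 -9.99997711e-01]] 1.000595298609187
top 42.57108426489082 322.3846139761179 238.52140510903814 [[0.001, -1.0, -0.004], [-0.994, -0.0, -0.105], [0.105, 0.004, -0.994]] [0.053, 0.564, 1.52]
box [([362.6, 249.1], 0.57)]
lid [([225.0, 275.0], 0.93), ([466.7, 249.5], 0.66)]
chute [([468.5, 270.6], 0.55), ([363.6, 250.9], 0.18)]
hood [([477.2, 281.8], 0.83)]
hood_bar []
can0 [([419.5, 272.6], 0.74), ([467.2, 247.6], 0.72), ([504.0, 277.0], 0.69), ([417.7, 235.5], 0.66), ([471.0, 256.1], 0.58), ([298.4, 158.7], 0.18)]
packed0 [([135.0, 259.7], 0.6)]
mug [([296.0, 158.2], 0.95)]
jar [([393.8, 159.6], 0.87), ([468.6, 248.9], 0.56)]
eraser [([304.3, 311.9], 0.79), ([363.5, 279.5], 0.26)]
puck [([384.2, 317.5], 0.58), ([361.9, 249.5], 0.4), ([135.8, 260.5], 0.18)]
bowl [([134.6, 260.0], 0.83)]
side 43.66518325942208 321.4322478345114 243.92960933660873 [[0.995, -0.098, 0.004], [-0.061, -0.649, -0.759], [0.077, 0.755, -0.652]] [-0.549, 0.141, 1.313]
box [([313.2, 384.8], 0.31)]
lid [([281.5, 207.2], 0.69), ([332.4, 369.7], 0.55)]
chute [([310.0, 393.8], 0.96)]
hood [([285.1, 375.8], 0.91)]
hood_bar []
can0 [([276.2, 402.1], 0.87), ([330.9, 372.4], 0.73), ([289.6, 349.4], 0.72), ([312.2, 385.4], 0.7), ([297.5, 457.5], 0.58), ([339.9, 341.0], 0.57), ([294.2, 393.9], 0.46), ([238.7, 325.8], 0.16)]
packed0 [([282.9, 297.4], 0.53), ([278.9, 209.5], 0.37)]
mug [([408.9, 238.9], 0.57)]
jar [([433.8, 313.0], 0.61)]
eraser [([251.7, 257.8], 0.69)]
puck [([237.6, 325.2], 0.61), ([287.7, 158.4], 0.31)]
bowl [([288.8, 156.3], 0.96)]
```

View pics/top0.png

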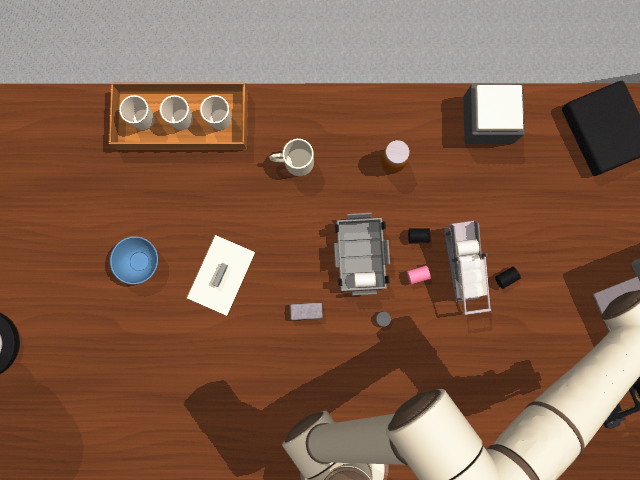

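View pics/side0.png

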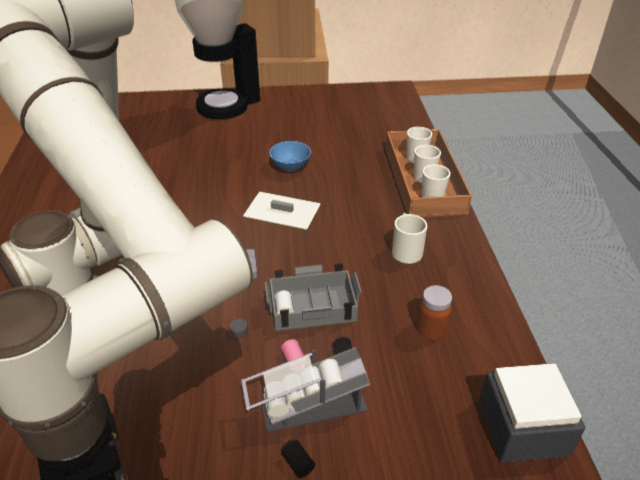

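Top view: box (362,252) with one packed can at its near end (365,280); chute (468,268), low end toward the robot; lid (221,275). Pink (419,274) and black (419,236), (508,277) cans are look-alikes on the table, the white ones in the chute fit. Enlarging next.

```bash
cat > h.py <<'E'
from station import *
import cv2,numpy as np
np.set_printoptions(precision=4,suppress=True)
def cam(n,save=None):
    c=capture(n);f=240/np.tan(np.radians(c['vertical_fov']/2))
    c['K']=np.array([[f,0,c['cx']],[0,f,c['cy']],[0,0,1]]);c['R']=np.array(c['R']);c['t']=np.array(c['t'])
    if save: cv2.imwrite(f'pics/{save}.png',c['color'])
    return c
def proj(c,X):
    X=np.atleast_2d(X)@c['R'].T+c['t'];u=X@c['K'].T;return u[:,:2]/u[:,2:]
def back(c,px,z):
    o=-c['R'].T@c['t'];d=(np.c_[np.atleast_2d(px),np.ones(len(np.atleast_2d(px)))]@np.linalg.inv(c['K']).T)@c['R']
    return o+d*((z-o[2])/d[:,2])[:,None]
def crop(c,x0,y0,x1,y1,s,name):
    cv2.imwrite(f'pics/{name}.png',cv2.resize(c['color'][y0:y1,x0:x1],None,fx=s,fy=s,interpolation=cv2.INTER_CUBIC))
E
python3 - <<'E'
from h import *
c=cam('top');crop(c,325,200,525,325,4,'c1')
print(back(c,[[362,252],[221,275],[365,280],[468,265],[384,318],[306,311],[397,153]],0.04))
w=cam('wrist','w0');s=sense()
R=np.array(s['ee_rot']);print('cam in tool',R.T@(-w['R'].T@w['t']-s['tcp_pos']),'\n',R.T@w['R'].T,w['vertical_fov'],w['cx'],w['cy'])
E
```

```text
[[ 0.5294 -0.0458  0.04  ]
 [ 0.4719  0.3049  0.04  ]
 [ 0.4597 -0.0528  0.04  ]
 [ 0.497  -0.309   0.04  ]
 [ 0.3662 -0.099   0.04  ]
 [ 0.3832  0.0933  0.04  ]
 [ 0.7812 -0.1361  0.04  ]]
cam in tool [ 0.0007 -0.0792 -0.1846] 
 [[ 1.     -0.0005  0.0013]
 [ 0.0001  0.958   0.2867]
 [-0.0014 -0.2867  0.958 ]] 63.02679800792763 326.49875161160566 240.06801832478067
```

View pics/c1.png

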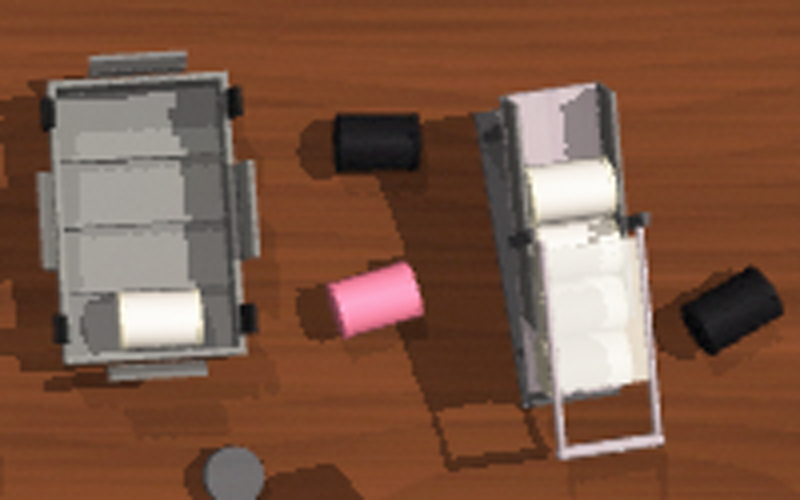

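```bash
cat >> h.py <<'E'
def fit2(M,P):
    # rigid 2D: P = Rot M + t
    M=np.asarray(M)[:,:2];P=np.asarray(P)[:,:2];m=M.mean(0);p=P.mean(0)
    z=((M-m)@[1,1j]).conj()@((P-p)@[1,1j]);a=np.angle(z)
    R=np.array([[np.cos(a),-np.sin(a)],[np.sin(a),np.cos(a)]]);t=p-R@m
    return t,np.degrees(a),np.linalg.norm(M@R.T+t-P,axis=1)
E
python3 - <<'E'
from h import *
c=cam('top')
o=np.array([325,200]);q=lambda a:(np.array(a)+.5)/4-.5+o
P=back(c,q([[50,82],[228,72],[247,352],[66,362]]),.046)
print('box',fit2([[.088,.056],[.088,-.056],[-.088,-.056],[-.088,.056]],P))
P=np.r_[back(c,q([[558,452],[662,439]]),.08),back(c,q([[520,240],[637,221]]),.121)]
print('chute',fit2([[-.052,.029],[-.052,-.029],[.072,.034],[.072,-.034]],P),P)
g=c['color']
m=(cv2.inRange(cv2.cvtColor(g,cv2.COLOR_BGR2HSV),(0,0,170),(180,70,255)))
m[:,:180]=0;m[:,262:]=0;m[:228]=0;m[322:]=0
m=cv2.morphologyEx(m,cv2.MORPH_CLOSE,np.ones((15,15)))
k=max(cv2.findContours(m,0,1)[0],key=cv2.contourArea)
r=cv2.boxPoints(cv2.minAreaRect(k));print(r);P=back(c,r,.004);print('lid',P,P.mean(0),np.linalg.norm(P[1]-P[0]),np.linalg.norm(P[2]-P[1]))
for n in (0,1):
  d=P[n+1]-P[n];print(np.degrees(np.arctan2(d[1],d[0])))
E
```

```text
box (array([ 0.5247, -0.0443]), np.float64(3.2215098146288605), array([0.0008, 0.0008, 0.0007, 0.0008]))
chute (array([ 0.4373, -0.3082]), np.float64(10.717325766589187), array([0.0018, 0.0054, 0.0037, 0.0015])) [[ 0.3801 -0.2877  0.08  ]
 [ 0.3879 -0.3503  0.08  ]
 [ 0.5046 -0.259   0.121 ]
 [ 0.5159 -0.3282  0.121 ]]
[[186.4389 297.7903]
 [214.6394 234.0328]
 [254.7532 251.7755]
 [226.5528 315.533 ]]
lid [[0.4158 0.3976 0.004 ]
 [0.5784 0.3292 0.004 ]
 [0.5329 0.2258 0.004 ]
 [0.3712 0.2951 0.004 ]] [0.4746 0.3119 0.004 ] 0.17646073784480978 0.11297895639525435
-22.8172877484114
-113.78889431688174
```

```bash
python3 -m creep '[[0,0,-40,0,0,0,0.3],[25,35,-42,0,0,0,0.3],[25,35,0,0,0,0,0.3],[25,35,0,0,0,0,0.3],[25,35,0,0,0,0,0.3],[25,35,0,0,0,0,0.3],[25,35,0,0,0,0,0.3],[25,35,0,0,0,0,0.3],[19,28,0,0,0,0,0.3],[0,0,0,0,0,0,0.3]]' && python3 -m creep '[[0,0,0,0,0,10,0.3],[0,0,0,0,0,10,0.3],[0,0,0,0,0,10,0.3],[0,0,0,0,0,10,0.3],[0,0,0,0,0,10,0.3],[0,0,0,0,0,10,0.3],[0,0,0,0,0,10,0.3],[0,0,0,0,0,10,0.3],[0,0,0,0,0,10,0.3],[0,0,0,0,0,10,0.3]]'
python3 - <<'E'
from h import *
w=cam('wrist','w1');s=sense();print(s['time_s'],s['joints'],s['tcp_pos'],s['ee_rot'],s['gripper_width'])
# predicted overlay
a=np.radians(10);R=np.array([[np.cos(a),-np.sin(a)],[np.sin(a),np.cos(a)]])
for p in [(-.052,.029,.08),(-.052,-.029,.08),(.072,.03,.121),(.072,-.03,.121)]:
    print(proj(w,np.r_[R@p[:2]+[.4373,-.3082],p[2]]))
E
```

```text
time_s: 2.7
tcp_pos: [0.4116, -0.3014, 0.282]
ee_rot: [[-0.366, 0.931, 0.001], [0.931, 0.366, -0.0], [-0.0, 0.0, -1.0]]
wrist_force: [1.1, 0.0, 0.5]
gripper_width: 0.301
time_s: 3.95
tcp_pos: [0.41, -0.3036, 0.2818]
ee_rot: [[0.982, 0.188, -0.0], [0.188, -0.982, -0.0], [-0.0, 0.0, -1.0]]
wrist_force: [0.0, 0.5, -0.3]
gripper_width: 0.302
4.0 [ -18.2537    7.8441   -7.1593    0.0071  -74.9968 -151.1099] [ 0.4101 -0.3036  0.2818] [[ 0.9828  0.1846 -0.    ]
 [ 0.1846 -0.9828 -0.0001]
 [-0.0001  0.0001 -1.    ]] 0.29771900229374926
[[301.3056 185.9418]]
[[301.5159 242.0289]]
[[437.8772 193.9666]]
[[431.6982 257.7403]]
```

View pics/w1.png

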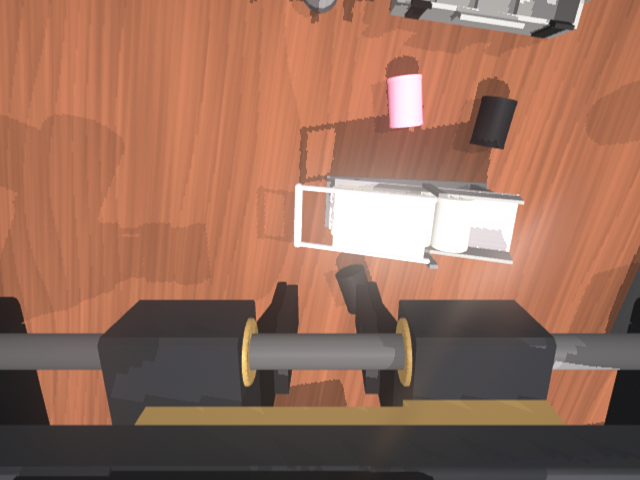

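Run:
```python
from h import *
g=cv2.imread('pics/w1.png')[165:280,285:535]
g=(255*(g/255.)**1.6).astype(np.uint8)
cv2.imwrite('pics/c2.png',cv2.resize(g,None,fx=3.2,fy=3.2,interpolation=cv2.INTER_CUBIC))
```

```text
(no output)
```

View pics/c2.png

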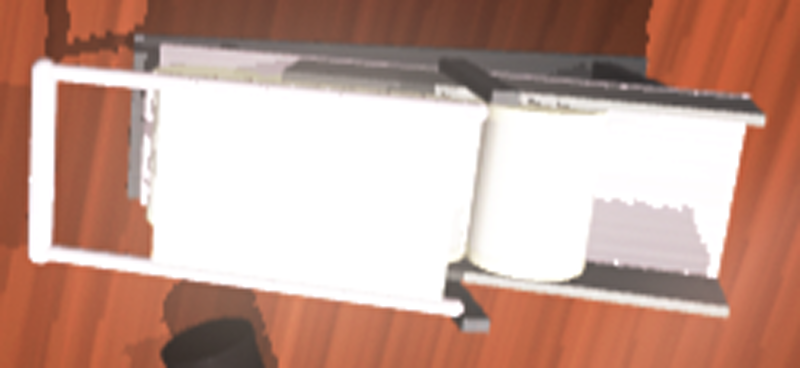

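Run:
```python
from h import *
from scipy.optimize import least_squares as L
w=cam('wrist');t=cam('top')
q=lambda a,o,s:(np.array(a)+.5)/s-.5+o
bw=q([[44,70],[40,255]],[285,165],3.2);ww=q([[763,116],[727,308]],[285,165],3.2)
bt=q([[558,452],[662,439]],[325,200],4);wt=q([[502,97],[610,88]],[325,200],4)
def pts(v,x,yy,z):
    c,s=np.cos(v[2]),np.sin(v[2]);return np.array([[v[0]+c*x-s*y,v[1]+s*x+c*y,z] for y in yy])
for use in ('w','t','wt'):
  def f(v):
    r=[]
    B=pts(v,-.052,(v[4],-v[4]),.08);W=pts(v,.165,(.0305,-.0305),v[3])
    if 'w' in use: r+=[proj(w,B)-bw,proj(w,W)-ww]
    if 't' in use: r+=[proj(t,B)-bt,proj(t,W)-wt]
    return np.concatenate(r).ravel()
  r=L(f,[.437,-.308,.17,.13,.03]);print(use,r.x,np.degrees(r.x[2]),r.fun)
```

```text
w [ 0.4343 -0.3126  0.1311  0.0953  0.03  ] 7.510013289628427 [ 0.3     0.1161 -0.4309  0.1007  0.4408 -0.0122 -0.3469 -0.1865]
t [ 0.4353 -0.3129  0.1156  0.0703  0.0315] 6.6208959194161014 [-0.0459  0.0035 -0.0201  0.2253  1.2115  0.178  -1.1443 -0.4104]
wt [ 0.4343 -0.3125  0.1324  0.095   0.0302] 7.583647481626266 [ 0.2844 -0.2058 -0.386   0.2411  0.3531 -0.4398 -0.3487 -0.6145  0.7183
  0.5632 -0.3864  0.4864  2.0336 -0.3425  0.0249 -1.3957]
```

```bash
python3 -m creep '[[0,0,0,0,0,3.1,0.26],[-15,6,40,0,0,0,0.26],[-14.2,6,40,0,0,0,0.26],[0,0,40,0,0,0,0.26],[0,0,35,0,0,0,0.26],[0,0,20,0,0,0,0.26],[0,0,15,0,0,0,0.26],[0,0,13,0,0,0,0.26],[0,0,13,0,0,0,0.26],[0,0,0,0,0,0,0.26]]'
python3 - <<'E'
from h import *
w=cam('wrist');crop(w,200,100,520,340,2.4,'c3')
phi0=np.pi+np.arctan2(41,124)
th=np.linspace(0,2.27,20);X=72+130*np.cos(phi0-th);Z=121+130*np.sin(phi0-th)
print(np.c_[np.diff(X),-np.diff(Z)].round(1).tolist())
E
```

```text
time_s: 5.35
tcp_pos: [0.3828, -0.3186, 0.0649]
ee_rot: [[0.99, 0.142, -0.002], [0.142, -0.99, 0.001], [-0.002, -0.001, -1.0]]
wrist_force: [-0.2, 0.3, 0.3]
gripper_width: 0.259
[[-4.0, -15.0], [-2.2, -15.4], [-0.3, -15.5], [1.5, -15.4], [3.4, -15.2], [5.1, -14.6], [6.9, -13.9], [8.5, -13.0], [10.0, -11.9], [11.3, -10.6], [12.5, -9.2], [13.5, -7.7], [14.3, -6.0], [14.9, -4.2], [15.3, -2.4], [15.5, -0.6], [15.5, 1.3], [15.2, 3.1], [14.7, 4.9]]
```

View pics/c3.png

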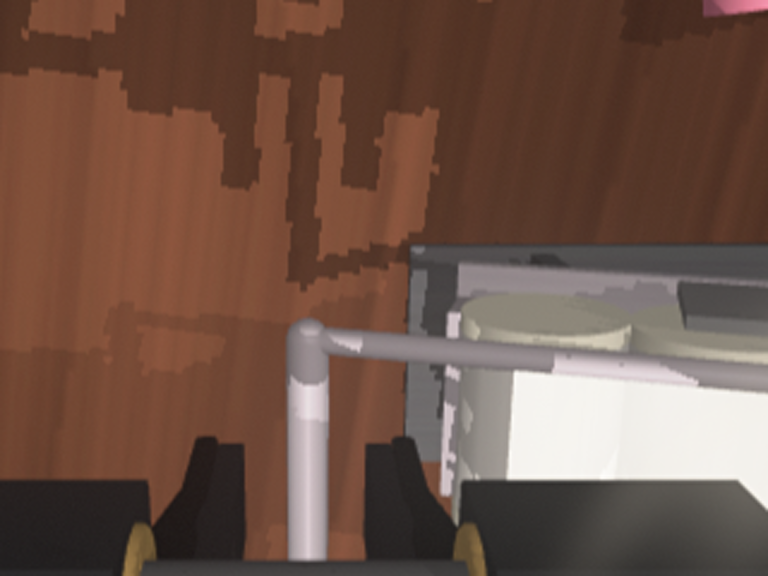

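The crop shows the bar (crop x≈308) centred between the open fingers (245 and 365), with the inner finger clear of the hood plate.

```bash
python3 -m creep '[[0,0,0,0,0,0,0],[0,0,0,0,0,0,0],[0,0,0,0,0,0,0],[0,0,0,0,0,0,0],[-2,0,-7.5,0,0,0,0],[-2,0,-7.5,0,0,0,0],[-2.2,0,-15.4,0,0,0,0],[-0.3,0,-15.5,0,0,0,0],[1.5,0,-15.4,0,0,0,0],[3.4,0,-15.2,0,0,0,0]]'
```

```text
time_s: 6.65
tcp_pos: [0.3817, -0.3191, 0.1435]
ee_rot: [[0.99, 0.142, 0.001], [0.142, -0.99, -0.0], [0.001, 0.0, -1.0]]
wrist_force: [-0.1, -0.6, 0.3]
gripper_width: 0.005
```

Run:
```python
from h import *
w=cam('wrist');t=cam('side');a=w['color'][100:420,120:560];b=cv2.resize(t['color'][270:470,200:420],(352,320))
cv2.imwrite('pics/c4.png',np.hstack([a,b]))
```

```text
(no output)
```

View pics/c4.png

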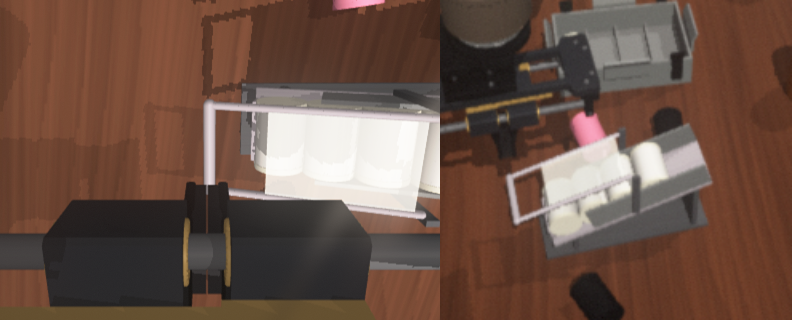

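Run:
```python
from h import *
w=cam('wrist');t=cam('side')
C=np.array([.4343,-.3125]);a=np.radians(7.5);c,s=np.cos(a),np.sin(a)
phi0=np.pi+np.arctan2(41,124)
for th in (0,.1,.2,.3,.5,.7):
  X=.072+.13*np.cos(phi0-th);Z=.121+.13*np.sin(phi0-th)
  P=[[C[0]+c*X-s*y,C[1]+s*X+c*y,Z] for y in(.03,-.03)]
  print(th,X,Z,proj(w,P).ravel(),proj(t,P).ravel())
print('obs w (330,205)-(~332,290)   side', 200+(510-440)/1.6,270+178/1.6,200+(516-440)/1.6,270+222/1.6)
print('tip',proj(w,[sense()['tcp_pos']]))
```

```text
0 -0.051428005940810345 0.08018912706795787 [327.8375 202.3752 326.7408 288.1596] [241.5587 380.6636 246.0572 408.7989]
0.1 -0.05488566890421252 0.09271525098696196 [322.3401 206.326  321.562  295.8443] [239.0294 376.7158 243.4565 404.9216]
0.2 -0.05707553220674953 0.10552398676840936 [318.4297 210.821  317.8887 304.4999] [237.1637 372.4715 241.5472 400.735 ]
0.3 -0.05797571545817494 0.11848735375837695 [316.4077 215.9165 315.9882 314.2086] [235.9975 367.9671 240.3671 396.2742]
0.5 -0.05588404039890847 0.14435962780633177 [319.5592 228.1506 318.8277 337.1093] [235.8753 358.3478 240.3126 386.6963]
0.7 -0.04869403221036367 0.16930062720921643 [335.6015 243.4994 333.2681 365.0962] [238.8082 348.2417 243.4482 376.5669]
obs w (330,205)-(~332,290)   side 243.75 381.25 247.5 408.75
tip [[324.8838 282.5763]]
```

The hood did not move: the fingers closed only after the lift started. Redo, checking the width before lifting.

```bash
python3 -m creep '[[0,0,0,0,0,0,0.26],[0,0,0,0,0,0,0.26],[0,0,0,0,0,0,0.26],[1,0,22,0,0,0,0.26],[0,0,25,0,0,0,0.26],[0,0,20,0,0,0,0.26],[0,0,15,0,0,0,0.26],[0,0,0,0,0,0,0],[0,0,0,0,0,0,0],[0,0,0,0,0,0,0]]'; python3 -m creep '[[0,0,0,0,0,0,0],[0,0,0,0,0,0,0],[0,0,0,0,0,0,0],[0,0,0,0,0,0,0],[0,0,0,0,0,0,0],[0,0,0,0,0,0,0],[0,0,0,0,0,0,0],[-0.5,0,-2,0,0,0,0],[-0.5,0,-2,0,0,0,0],[-0.5,0,-2,0,0,0,0]]'
```

```text
time_s: 8.1
tcp_pos: [0.3835, -0.3191, 0.061]
ee_rot: [[0.99, 0.142, 0.002], [0.142, -0.99, -0.001], [0.002, 0.001, -1.0]]
wrist_force: [0.9, 0.2, -0.5]
gripper_width: 0.062
time_s: 9.35
tcp_pos: [0.3819, -0.3193, 0.0665]
ee_rot: [[0.99, 0.142, 0.001], [0.142, -0.99, -0.001], [0.001, 0.001, -1.0]]
wrist_force: [4.6, -0.3, -0.4]
gripper_width: 0.06
```

```bash
python3 -m creep '[[-2.5,0,-9,0,0,0,0],[-2.2,0,-15.4,0,0,0,0],[-0.3,0,-15.5,0,0,0,0],[1.5,0,-15.4,0,0,0,0],[3.4,0,-15.2,0,0,0,0],[5.1,0,-14.6,0,0,0,0],[6.9,0,-13.9,0,0,0,0],[8.5,0,-13,0,0,0,0],[10,0,-11.9,0,0,0,0],[0,0,0,0,0,0,0]]'
```

```text
time_s: 10.6
tcp_pos: [0.4126, -0.3148, 0.1909]
ee_rot: [[0.99, 0.142, 0.001], [0.142, -0.99, -0.001], [0.001, 0.001, -1.0]]
wrist_force: [-0.5, -0.2, -0.2]
gripper_width: 0.004
```

Run:
```python
from h import *
w=cam('wrist');t=cam('side');a=w['color'][100:420,120:560];b=cv2.resize(t['color'][270:470,200:420],(352,320))
cv2.imwrite('pics/c5.png',np.hstack([a,b]))
```

```text
(no output)
```

View pics/c5.png

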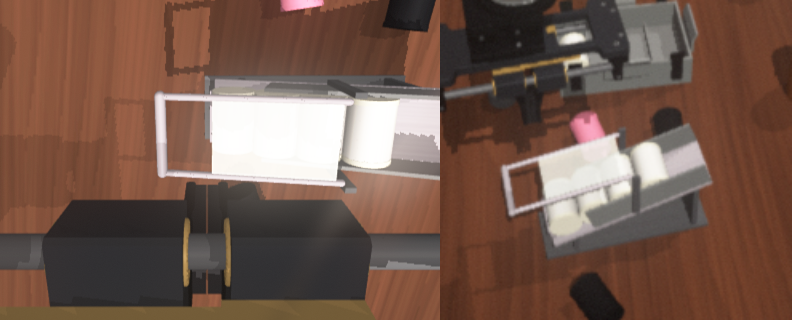

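Hood only reached about 0.13 rad before the bar slipped out of the pads. I'll approach again tilted 45° and turn the tool with the hood, so the pad normals carry the load. First comes a half turn to keep joint 6 away from its limit.

```bash
python3 -m creep '[[0,0,-50,0,0,0,0.2],[-38,0,0,0,0,0,0.2],[-38,0,0,0,0,-10.6,0.2],[0,0,0,0,0,-10.6,0.2],[0,0,0,0,0,-10.6,0.2],[0,0,0,0,0,-10.6,0.2],[0,0,0,0,0,-10.6,0.2],[0,0,0,0,0,-10.6,0.2],[0,0,0,0,0,-10.6,0.2],[0,0,0,0,0,-10.6,0.2]]'; python3 -m creep '[[0,0,0,0,0,-10.6,0.2],[0,0,0,0,0,-10.6,0.2],[0,0,0,0,0,-10.6,0.2],[0,0,0,0,0,-10.6,0.2],[0,0,0,0,0,-10.6,0.2],[0,0,0,0,0,-10.6,0.2],[0,0,0,0,0,-10.6,0.2],[0,0,0,0,0,-10.6,0.2],[0,0,0,0,0,-9.7,0.2],[0,0,0,0,0,0,0.2]]';  python3 -m creep '[[0,0,0,0,-9,0,0.2],[0,0,0,0,-9,0,0.2],[0,0,0,0,-9,0,0.2],[0,0,0,0,-9,0,0.2],[0,0,0,0,-9,0,0.2],[0,0,0,0,0,0,0.2],[0,0,0,0,0,0,0.2],[0,0,0,0,0,0,0.2],[0,0,0,0,0,0,0.2],[0,0,0,0,0,0,0.2]]'
python3 - <<'E'
from h import *
s=sense();print(s['joints'],s['tcp_pos'],s['gripper_width'])
w=cam('wrist','w6');t=cam('side','s6')
C=np.array([.4343,-.3125]);a=np.radians(7.5);c,s=np.cos(a),np.sin(a)
phi0=np.pi+np.arctan2(41,124)
for th in (0,.05,.1,.15,.2,.25):
  X=.072+.13*np.cos(phi0-th);Z=.121+.13*np.sin(phi0-th)
  P=[[C[0]+c*X-s*y,C[1]+s*X+c*y,Z] for y in(.03,-.03)]
  print(th,X,Z,proj(w,P).ravel(),proj(t,P).ravel())
crop(t,200,320,300,440,3,'a');a=cv2.imread('pics/a.png')
cv2.imwrite('pics/c6.png',np.hstack([w['color'][120:480,100:540],a]))
E
```

```text
time_s: 11.95
tcp_pos: [0.3355, -0.3252, 0.2394]
ee_rot: [[-0.057, 0.998, -0.002], [0.998, 0.057, 0.001], [0.001, -0.002, -1.0]]
wrist_force: [0.5, 0.1, -0.4]
gripper_width: 0.197
time_s: 13.2
tcp_pos: [0.3356, -0.3253, 0.2395]
ee_rot: [[-0.992, -0.127, -0.001], [-0.127, 0.992, 0.001], [0.001, 0.001, -1.0]]
wrist_force: [-0.2, -0.4, 0.7]
gripper_width: 0.2
time_s: 14.45
tcp_pos: [0.3369, -0.3249, 0.2403]
ee_rot: [[-0.701, -0.132, 0.701], [-0.093, 0.991, 0.093], [-0.707, -0.0, -0.707]]
wrist_force: [-0.0, -0.8, -0.3]
gripper_width: 0.2
[-56.7478  -0.309  -19.6326 -48.3808 -58.4424  86.2846] [ 0.3369 -0.3249  0.2403] 0.2001334869311208
0 -0.051428005940810345 0.08018912706795787 [415.7036 248.9606 420.3722 181.5035] [241.5587 380.6636 246.0572 408.7989]
0.05 -0.05331344659977043 0.08640895923383507 [413.6396 250.9912 418.2771 182.5046] [240.2136 378.7288 244.673  406.901 ]
0.1 -0.05488566890421252 0.09271525098696196 [411.1418 253.0285 415.7217 183.5106] [239.0294 376.7158 243.4565 404.9216]
0.15 -0.05614074311717303 0.09909223988220886 [408.1995 255.0645 412.6929 184.5177] [238.0112 374.6285 242.413  402.8649]
0.2 -0.05707553220674953 0.10552398676840936 [404.8039 257.0908 409.18   185.5216] [237.1637 372.4715 241.5472 400.735 ]
0.25 -0.05768769968704686 0.11199441562793691 [400.9483 259.0983 405.1746 186.5178] [236.4912 370.2493 240.8639 398.5364]
```

View pics/c6.png

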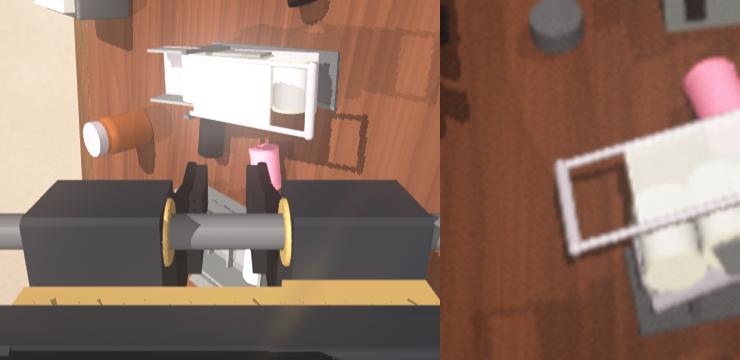

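```bash
cat > swing.py <<'E'
import numpy as np
phi0=np.pi+np.arctan2(41,124)
def rows(th,tilt,d,start=None):  # th rad list, tilt deg list (tip toward +x), tool x = -chute x
    P=[]
    for h,b in zip(th,np.radians(tilt)):
        bar=np.array([72+130*np.cos(phi0-h),121+130*np.sin(phi0-h)]);P.append(bar+d*np.array([np.sin(b),-np.cos(b)]))
    for i in range(len(P)-1):
        b=np.radians(tilt[i]);D=P[i+1]-P[i]
        print([round(float(D@[-np.cos(b),-np.sin(b)]),1),0,round(float(D@[np.sin(b),-np.cos(b)]),1),0,round(tilt[i]-tilt[i+1],1),0,0])
E
python3 -m creep '[[17.8,0,22.8,0,0,0,0.2],[17.8,0,22.8,0,0,0,0.2],[17.8,0,22.8,0,0,0,0.2],[17.9,0,23,0,0,0,0.2],[0,0,15,0,0,0,0.2],[0,0,15,0,0,0,0.2],[0,0,15,0,0,0,0.2],[0,0,12,0,0,0,0.2],[0,0,0,0,0,0,0.2],[0,0,0,0,0,0,0.2]]' ;  python3 -m creep '[[0,0,0,0,0,0,0],[0,0,0,0,0,0,0],[0,0,0,0,0,0,0],[0,0,0,0,0,0,0],[0,0,0,0,0,0,0],[0,0,0,0,0,0,0],[0,0,0,0,0,0,0],[0,0,0,0,0,0,0],[0,0,0,0,0,0,0],[0,0,0,0,0,0,0]]'; python3 -c "
from swing import *
rows(np.linspace(.13,2.27,28),np.linspace(45,-30,28),17)"
```

```text
time_s: 15.8
tcp_pos: [0.3903, -0.3186, 0.085]
ee_rot: [[-0.701, -0.13, 0.701], [-0.092, 0.992, 0.091], [-0.707, -0.001, -0.707]]
wrist_force: [-0.1, 1.6, 0.3]
gripper_width: 0.2
time_s: 17.05
tcp_pos: [0.3903, -0.3185, 0.0848]
ee_rot: [[-0.701, -0.13, 0.701], [-0.092, 0.992, 0.092], [-0.707, 0.0, -0.707]]
wrist_force: [-0.4, -0.2, 0.8]
gripper_width: 0.001
[-5.3, 0, -8.3, 0, np.float64(2.8), 0, 0]
[-5.5, 0, -8.1, 0, np.float64(2.8), 0, 0]
[-5.8, 0, -7.9, 0, np.float64(2.8), 0, 0]
[-6.0, 0, -7.7, 0, np.float64(2.8), 0, 0]
[-6.3, 0, -7.5, 0, np.float64(2.8), 0, 0]
[-6.5, 0, -7.3, 0, np.float64(2.8), 0, 0]
[-6.7, 0, -7.0, 0, np.float64(2.8), 0, 0]
[-6.9, 0, -6.8, 0, np.float64(2.8), 0, 0]
[-7.1, 0, -6.6, 0, np.float64(2.8), 0, 0]
[-7.3, 0, -6.3, 0, np.float64(2.8), 0, 0]
[-7.5, 0, -6.1, 0, np.float64(2.8), 0, 0]
[-7.7, 0, -5.8, 0, np.float64(2.8), 0, 0]
[-7.9, 0, -5.5, 0, np.float64(2.8), 0, 0]
[-8.0, 0, -5.3, 0, np.float64(2.8), 0, 0]
[-8.2, 0, -5.0, 0, np.float64(2.8), 0, 0]
[-8.3, 0, -4.7, 0, np.float64(2.8), 0, 0]
[-8.5, 0, -4.4, 0, np.float64(2.8), 0, 0]
[-8.6, 0, -4.1, 0, np.float64(2.8), 0, 0]
[-8.7, 0, -3.9, 0, np.float64(2.8), 0, 0]
[-8.9, 0, -3.6, 0, np.float64(2.8), 0, 0]
[-9.0, 0, -3.3, 0, np.float64(2.8), 0, 0]
[-9.1, 0, -3.0, 0, np.float64(2.8), 0, 0]
[-9.1, 0, -2.6, 0, np.float64(2.8), 0, 0]
[-9.2, 0, -2.3, 0, np.float64(2.8), 0, 0]
[-9.3, 0, -2.0, 0, np.float64(2.8), 0, 0]
[-9.3, 0, -1.7, 0, np.float64(2.8), 0, 0]
[-9.4, 0, -1.4, 0, np.float64(2.8), 0, 0]
```

Run:
```python
from h import *
w=cam('wrist','w7');t=cam('side','s7')
for n in('wrist','side'):
  for o in('hood_bar','hood'):print(n,o,find_in(n,o))
crop(t,200,320,300,440,3,'a');a=cv2.imread('pics/a.png')
cv2.imwrite('pics/c7.png',np.hstack([w['color'][120:480,100:540],a]))
```

```text
wrist hood_bar [{'xy': [218.2, 252.7], 'p': 0.72}]
wrist hood [{'xy': [216.4, 254.6], 'p': 0.67}]
side hood_bar [{'xy': [283.1, 374.5], 'p': 0.88}]
side hood [{'xy': [283.6, 374.4], 'p': 0.78}, {'xy': [433.2, 310.8], 'p': 0.19}]
```

View pics/c7.png

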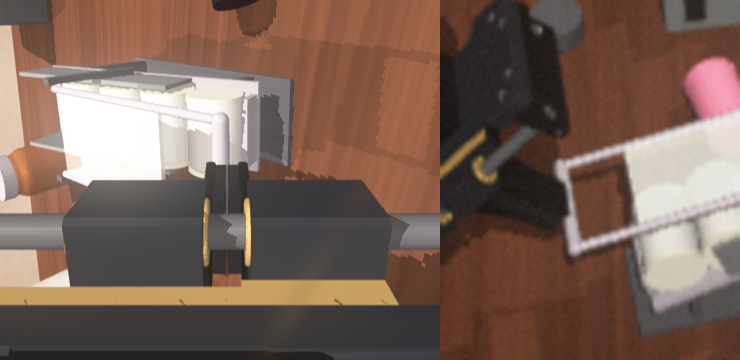

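Run:
```python
from h import *
t=cam('side');w=cam('wrist');s=sense();R=np.array(s['ee_rot']);p=np.array(s['tcp_pos']);print(p)
for d in(0,-.01,-.02,-.03): print(d,proj(t,p+R[:,2]*d),proj(w,p+R[:,2]*d))
C=np.array([.4343,-.3125]);a=np.radians(7.5);c,q=np.cos(a),np.sin(a)
for X,Z in((-.0557,.0966),):
  P=[[C[0]+c*X-q*y,C[1]+q*X+c*y,Z] for y in(.03,0,-.03)];print(proj(t,P),proj(w,P))
# triangulate bar ends from side+wrist earlier pics of this pose: wrist upper end (322,237)
wpx=np.array([[100+222,120+117.]]);tpx=np.array([[240.7,374.3]])
A=cv2.triangulatePoints(np.c_[w['K']@w['R'],w['K']@w['t']],np.c_[t['K']@t['R'],t['K']@t['t']],wpx.T,tpx.T);print((A[:3]/A[3]).T)
```

```text
[ 0.3903 -0.3185  0.0848]
0 [[247.5614 392.1832]] [[325.2309 282.9004]]
-0.01 [[243.2007 390.5152]] [[325.1834 290.9833]]
-0.02 [[238.7909 388.8284]] [[325.1308 299.9235]]
-0.03 [[234.3311 387.1225]] [[325.0723 309.865 ]]
[[238.3821 375.4515]
 [240.5403 389.2627]
 [242.7926 403.6764]] [[324.56   352.6358]
 [324.368  296.82  ]
 [324.1572 235.5232]]
[[ 0.3806 -0.3278  0.1265]]
```

```bash
python3 -m creep '[[0,0,-12,0,0,0,0.2],[0,0,-3,0,0,0,0.2],[0,0,0,0,0,0,0.2],[0,0,0,0,0,0,0.2],[0,0,10,0,0,0,0.2],[0,0,10,0,0,0,0.2],[0,0,8,0,0,0,0.2],[0,0,0,0,0,0,0],[0,0,0,0,0,0,0],[0,0,0,0,0,0,0]]' ;  python3 -m creep '[[0,0,0,0,0,0,0],[0,0,0,0,0,0,0],[0,0,0,0,0,0,0],[0,0,0,0,0,0,0],[0,0,0,0,0,0,0],[0,0,0,0,0,0,0],[0,0,0,0,0,0,0],[0,0,0,0,0,0,0],[0,0,0,0,0,0,0],[0,0,0,0,0,0,0]]'
python3 - <<'E'
from h import *
w=cam('wrist','w8');t=cam('side','s8');s7=cv2.imread('pics/s7.png')
E
```

```text
time_s: 18.7
tcp_pos: [0.4001, -0.3171, 0.0762]
ee_rot: [[-0.7, -0.13, 0.702], [-0.092, 0.992, 0.092], [-0.708, -0.0, -0.706]]
wrist_force: [3.1, 1.1, 0.3]
gripper_width: 0.078
time_s: 19.95
tcp_pos: [0.4, -0.3172, 0.0762]
ee_rot: [[-0.7, -0.13, 0.702], [-0.092, 0.992, 0.092], [-0.708, -0.0, -0.706]]
wrist_force: [4.7, 1.6, -0.2]
gripper_width: 0.083
```

```bash
python3 -c "
from swing import *
rows(np.linspace(.13,2.27,29),np.linspace(45,-30,29),30)" | sed 's/np.float64(\([0-9.]*\))/\1/'; python3 -m creep '[[-1.3,0,-2.1,0,0.7,0,0],[-1.3,0,-2.1,0,0.7,0,0],[-1.3,0,-2.1,0,0.7,0,0],[-1.4,0,-2.1,0,0.7,0,0],[0,0,0,0,0,0,0],[0,0,0,0,0,0,0],[0,0,0,0,0,0,0],[0,0,0,0,0,0,0],[0,0,0,0,0,0,0],[0,0,0,0,0,0,0]]'
```

```text
[-4.5, 0, -8.0, 0, 2.7, 0, 0]
[-4.7, 0, -7.9, 0, 2.7, 0, 0]
[-4.9, 0, -7.7, 0, 2.7, 0, 0]
[-5.2, 0, -7.5, 0, 2.7, 0, 0]
[-5.4, 0, -7.3, 0, 2.7, 0, 0]
[-5.6, 0, -7.1, 0, 2.7, 0, 0]
[-5.8, 0, -6.9, 0, 2.7, 0, 0]
[-6.0, 0, -6.6, 0, 2.7, 0, 0]
[-6.2, 0, -6.4, 0, 2.7, 0, 0]
[-6.4, 0, -6.2, 0, 2.7, 0, 0]
[-6.6, 0, -6.0, 0, 2.7, 0, 0]
[-6.7, 0, -5.7, 0, 2.7, 0, 0]
[-6.9, 0, -5.5, 0, 2.7, 0, 0]
[-7.1, 0, -5.2, 0, 2.7, 0, 0]
[-7.2, 0, -5.0, 0, 2.7, 0, 0]
[-7.4, 0, -4.7, 0, 2.7, 0, 0]
[-7.5, 0, -4.5, 0, 2.7, 0, 0]
[-7.6, 0, -4.2, 0, 2.7, 0, 0]
[-7.7, 0, -3.9, 0, 2.7, 0, 0]
[-7.8, 0, -3.6, 0, 2.7, 0, 0]
[-8.0, 0, -3.4, 0, 2.7, 0, 0]
[-8.0, 0, -3.1, 0, 2.7, 0, 0]
[-8.1, 0, -2.8, 0, 2.7, 0, 0]
[-8.2, 0, -2.5, 0, 2.7, 0, 0]
[-8.3, 0, -2.2, 0, 2.7, 0, 0]
[-8.3, 0, -2.0, 0, 2.7, 0, 0]
[-8.4, 0, -1.7, 0, 2.7, 0, 0]
[-8.4, 0, -1.4, 0, 2.7, 0, 0]
time_s: 21.3
tcp_pos: [0.3975, -0.3175, 0.0853]
ee_rot: [[-0.734, -0.129, 0.666], [-0.096, 0.992, 0.087], [-0.672, 0.0, -0.741]]
wrist_force: [5.7, 1.6, 1.1]
gripper_width: 0.08
```

```bash
python3 -m creep '[[-4.7,0,-7.6,0,2.7,0,0],[-4.9,0,-7.7,0,2.7,0,0],[-5.2,0,-7.5,0,2.7,0,0],[-5.4,0,-7.3,0,2.7,0,0],[-5.6,0,-7.1,0,2.7,0,0],[-5.8,0,-6.9,0,2.7,0,0],[-6,0,-6.6,0,2.7,0,0],[-6.2,0,-6.4,0,2.7,0,0],[0,0,0,0,0,0,0],[0,0,0,0,0,0,0]]'
```

```text
time_s: 22.55
tcp_pos: [0.4024, -0.3167, 0.1552]
ee_rot: [[-0.928, -0.129, 0.349], [-0.12, 0.992, 0.046], [-0.352, 0.001, -0.936]]
wrist_force: [1.3, 1.9, -2.0]
gripper_width: 0.08
```

```bash
python3 -m creep '[[-6.4,0,-6.2,0,2.7,0,0],[-6.6,0,-6,0,2.7,0,0],[-6.7,0,-5.7,0,2.7,0,0],[-6.9,0,-5.5,0,2.7,0,0],[-7.1,0,-5.2,0,2.7,0,0],[-7.2,0,-5,0,2.7,0,0],[-7.4,0,-4.7,0,2.7,0,0],[-7.5,0,-4.5,0,2.7,0,0],[-7.6,0,-4.2,0,2.7,0,0],[0,0,0,0,0,0,0]]'
```

```text
time_s: 23.8
tcp_pos: [0.4546, -0.3093, 0.2125]
ee_rot: [[-0.989, -0.13, -0.069], [-0.13, 0.992, -0.006], [0.069, 0.003, -0.998]]
wrist_force: [-3.9, 5.5, 6.4]
gripper_width: 0.08
```

```bash
python3 -m creep '[[-7.7,0,-3.9,0,2.7,0,0],[-7.8,0,-3.6,0,2.7,0,0],[-8,0,-3.4,0,2.7,0,0],[-8,0,-3.1,0,2.7,0,0],[-8.1,0,-2.8,0,2.7,0,0],[-8.2,0,-2.5,0,2.7,0,0],[-8.3,0,-2.2,0,2.7,0,0],[-8.3,0,-2,0,2.7,0,0],[0,0,0,0,0,0,0],[0,0,0,0,0,0,0]]'
```

```text
time_s: 25.05
tcp_pos: [0.5229, -0.2994, 0.2212]
ee_rot: [[-0.897, -0.13, -0.423], [-0.119, 0.991, -0.053], [0.426, 0.003, -0.905]]
wrist_force: [0.3, 10.1, 6.4]
gripper_width: 0.078
```

```bash
python3 -m creep '[[-8.4,1,-1.7,0,2.7,0,0],[-8.4,1,-1.4,0,2.7,0,0],[-3,0,-0.3,0,1,0,0],[0,0,0,0,0,0,0],[0,0,0,0,0,0,0],[0,0,0,0,0,0,0.14],[0,0,0,0,0,0,0.18],[0,0,0,0,0,0,0.18],[0,0,0,0,0,0,0.18],[0,0,0,0,0,0,0.18]]'
python3 - <<'E'
from h import *
w=cam('wrist','w9');t=cam('side','s9');crop(t,220,240,420,440,3,'a');a=cv2.imread('pics/a.png')
cv2.imwrite('pics/c9.png',a)
C=np.array([.4343,-.3125]);a=np.radians(7.5);c,q=np.cos(a),np.sin(a)
phi0=np.pi+np.arctan2(41,124)
for th in (2.0,2.1,2.2,2.3):
  X=.072+.13*np.cos(phi0-th);Z=.121+.13*np.sin(phi0-th)
  P=[[C[0]+c*X-q*y,C[1]+q*X+c*y,Z] for y in(.03,-.03)];print(th,((proj(t,P)-[220,240])*3).ravel())
E
```

```text
time_s: 26.3
tcp_pos: [0.5413, -0.2968, 0.2141]
ee_rot: [[-0.844, -0.129, -0.521], [-0.11, 0.992, -0.068], [0.526, 0.0, -0.851]]
wrist_force: [0.2, 0.2, -0.5]
gripper_width: 0.18
2.0 [289.6334 186.2319 314.9728 267.3165]
2.1 [312.399  185.0722 338.7105 265.7938]
2.2 [334.4889 185.6018 361.7113 265.9761]
2.3 [355.6426 187.7922 383.7022 267.8378]
```

View pics/c9.png

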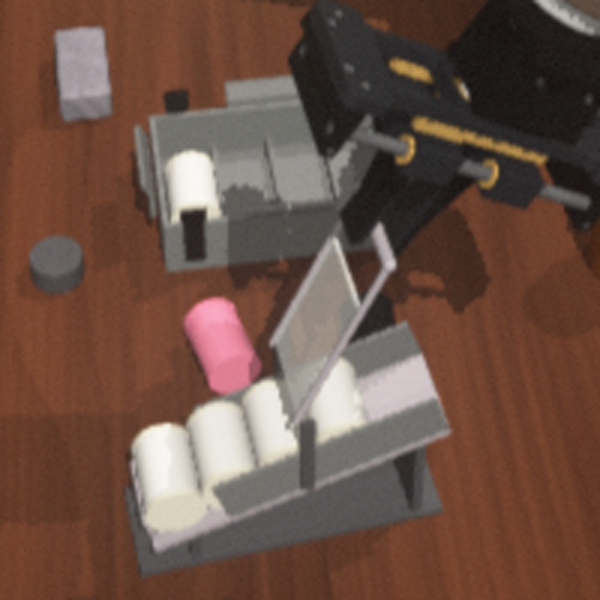

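```bash
python3 -m creep '[[0,0,-20,0,0,0,0.3],[0,0,-30,0,0,0,0.3],[0,0,-30,0,-10,0,0.73],[0,0,0,0,-10,0,0.73],[0,0,0,0,-10,0,0.73],[0,0,0,0,-1.4,10.5,0.73],[0,0,0,0,0,10.5,0.73],[0,0,0,0,0,10.5,0.73],[0,0,0,0,0,10.5,0.73],[0,0,0,0,0,10.5,0.73]]'; python3 -m creep '[[0,0,-10,0,0,10.5,0.73],[0,0,0,0,0,10.5,0.73],[0,0,0,0,0,10.5,0.73],[0,0,0,0,0,5,0.73],[0,0,0,0,0,0,0.73],[0,-35,0,0,0,0,0.73],[0,-35,0,0,0,0,0.73],[0,-35,0,0,0,0,0.73],[0,-20,0,0,0,0,0.73],[0,0,0,0,0,0,0.73]]'
python3 - <<'E'
from h import *
s=sense();print(s['joints'])
w=cam('wrist','w10');R=np.array(s['ee_rot']);p=np.array(s['tcp_pos'])
print('can pred',proj(w,[[.4343,-.3125,.05],[.4343,-.3125,.068]]),[ (d['xy'],d['p']) for d in find_in('wrist','can0')])
cy=np.array([-.1305,.991]);cx=np.array([.991,.1305]);D=p[:2]-[.4343,-.3125];print('in chute',D@cx,D@cy,p[2])
E
```

```text
time_s: 27.65
tcp_pos: [0.583, -0.2912, 0.2825]
ee_rot: [[-0.702, 0.712, -0.005], [0.712, 0.702, -0.003], [0.001, -0.006, -1.0]]
wrist_force: [0.3, 0.7, -0.1]
gripper_width: 0.732
time_s: 28.9
tcp_pos: [0.4588, -0.3099, 0.2939]
ee_rot: [[-0.147, 0.989, -0.004], [0.989, 0.147, -0.003], [-0.003, -0.004, -1.0]]
wrist_force: [0.5, -0.4, 0.5]
gripper_width: 0.729
[-17.1023  12.0934  -0.3007   0.2549 -77.743  -64.5163]
can pred [[327.0728 176.3881]
 [327.0677 178.5666]] [([426.8, 222.8], 0.92), ([330.5, 173.4], 0.84), ([327.9, 208.1], 0.84), ([328.5, 246.5], 0.83), ([390.7, 289.5], 0.78), ([238.1, 187.7], 0.76), ([329.1, 305.0], 0.63)]
in chute 0.024671259755470774 -0.0005967752671053356 0.29386690781979663
```

Run:
```python
from h import *
t=cam('side');w=cam('wrist');tt=cam('top')
fs={n:[d['xy'] for d in find_in(n,'can0') if d['p']>.4] for n in('side','top','wrist')}
print(fs)
for yaw in(7.5,8.5):
  a=np.radians(yaw);c,q=np.cos(a),np.sin(a)
  for k in range(4):
    X=.036*k*c/1;X=.0343*k;Z=.05+.0111*k
    P=[[.4343+c*X,-.3125+q*X,Z]];print(yaw,k,proj(t,P),proj(tt,P),proj(w,P))
```

```text
{'side': [[310.9, 377.7], [293.0, 388.4], [299.0, 455.7], [275.7, 401.5], [345.2, 344.7]], 'top': [[416.4, 272.5], [360.8, 251.5]], 'wrist': [[324.3, 206.7], [329.0, 173.1], [236.6, 188.4], [429.7, 223.0], [324.9, 243.8], [392.7, 287.9], [322.5, 259.1]]}
7.5 0 [[273.6013 399.0217]] [[470.9666 290.2386]] [[326.8491 175.3522]]
7.5 1 [[292.163  391.7483]] [[469.8616 276.1953]] [[326.2985 208.4444]]
7.5 2 [[310.7674 384.4582]] [[468.7457 262.0125]] [[325.7453 241.6924]]
7.5 3 [[329.4148 377.1513]] [[467.6186 247.6883]] [[325.1895 275.0975]]
8.5 0 [[273.6013 399.0217]] [[470.9666 290.2386]] [[326.8491 175.3522]]
8.5 1 [[292.0966 391.4766]] [[469.62   276.2292]] [[326.8508 208.449 ]]
8.5 2 [[310.6192 383.9204]] [[468.2599 262.0807]] [[326.8525 241.7016]]
8.5 3 [[329.1694 376.353 ]] [[466.8863 247.7908]] [[326.8542 275.1111]]
```

```bash
python3 -m creep '[[1.5,-12.5,30,0,0,0,0.73],[0,-12.5,45,0,0,0,0.73],[0,0,45,0,0,0,0.73],[0,0,45,0,0,0,0.73],[0,0,40,0,0,0,0.73],[0,0,25,0,0,0,0.73],[0,0,20,0,0,0,0.73],[0,0,8,0,0,0,0.73],[0,0,8,0,0,0,0.73],[0,0,0,0,0,0,0.73]]'; python3 -m creep '[[0,0,0,0,0,0,0.5],[0,0,0,0,0,0,0.5],[0,0,0,0,0,0,0.5],[0,0,0,0,0,0,0.5],[0,0,0,0,0,0,0.5],[0,0,0,0,0,0,0.5],[0,0,0,0,0,0,0.5],[0,0,0,0,0,0,0.5],[0,0,0,0,0,0,0.5],[0,0,0,0,0,0,0.5]]'
```

```text
time_s: 30.55
tcp_pos: [0.4333, -0.3126, 0.0272]
ee_rot: [[-0.147, 0.989, -0.005], [0.989, 0.147, -0.003], [-0.002, -0.006, -1.0]]
wrist_force: [-0.2, 0.3, 0.1]
gripper_width: 0.729
time_s: 31.8
tcp_pos: [0.4335, -0.3126, 0.0278]
ee_rot: [[-0.147, 0.989, -0.004], [0.989, 0.147, -0.003], [-0.003, -0.005, -1.0]]
wrist_force: [-0.4, 1.8, 5.9]
gripper_width: 0.574
```

```bash
python3 -m creep '[[0,0,-8,0,0,0,0.5],[0,0,-16,0,0,0,0.5],[0,0,-30,0,0,0,0.5],[0,0,-34,0,0,0,0.5],[0,0,-34,0,0,0,0.5],[35.2,27.5,0,0,0,0,0.5],[35.2,27.5,0,0,0,0,0.5],[35.2,27.5,0,0,0,0,0.5],[35.2,27.5,0,0,0,0,0.5],[35.2,27.5,0,0,0,0,0.5]]'; python3 -m creep '[[35.2,27.5,0,0,0,0,0.5],[35.2,27.5,0,0,0,0,0.5],[0,0,0,0,0,5.3,0.5],[0,0,0,0,0,0,0.5],[0,0,0,0,0,0,0.5],[0,0,0,0,0,0,0.5],[0,0,0,0,0,0,0.5],[0,0,0,0,0,0,0.5],[0,0,0,0,0,0,0.5],[0,0,0,0,0,0,0.5]]'
python3 - <<'E'
from h import *
t=cam('side','s11');tt=cam('top','t11');w=cam('wrist','w11')
cv2.imwrite('pics/c11.png',np.hstack([t['color'][230:450,200:400],cv2.resize(w['color'],(293,220))]))
print(find_in('wrist','box'),find_in('side','can0'),sense()['joints'])
E
```

```text
time_s: 33.05
tcp_pos: [0.5442, -0.1167, 0.148]
ee_rot: [[-0.147, 0.989, -0.005], [0.989, 0.147, -0.003], [-0.002, -0.006, -1.0]]
wrist_force: [1.5, -0.4, 0.1]
gripper_width: 0.574
time_s: 34.3
tcp_pos: [0.5881, -0.0402, 0.1477]
ee_rot: [[-0.055, 0.998, -0.005], [0.998, 0.055, -0.003], [-0.003, -0.005, -1.0]]
wrist_force: [-0.1, 0.1, -0.6]
gripper_width: 0.572
[{'xy': [327.9, 138.8], 'p': 0.83}] [{'xy': [298.2, 455.9], 'p': 0.93}, {'xy': [277.5, 400.4], 'p': 0.86}, {'xy': [292.2, 385.6], 'p': 0.84}, {'xy': [293.3, 354.9], 'p': 0.79}, {'xy': [344.5, 346.6], 'p': 0.56}, {'xy': [344.5, 255.3], 'p': 0.54}] [ 11.8833  21.1229  -8.884    0.1196 -60.3105 -98.7932]
```

View pics/c11.png

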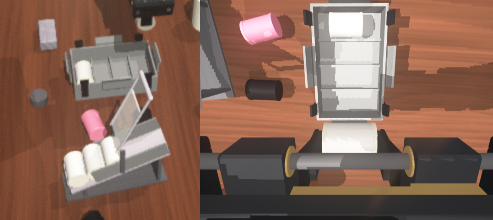

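Side shows three cans rolled down in the chute; the wrist view shows the can gripped, aligned with the box, whose three far pockets are empty.

```bash
python3 -m creep '[[0,0,35,0,0,0,0.5],[0,0,35,0,0,0,0.5],[0,0,30,0,0,0,0.5],[0,0,20,0,0,0,0.5],[0,0,12,0,0,0,0.5],[0,0,8,0,0,0,0.5],[0,0,5,0,0,0,0.5],[0,0,0,0,0,0,0.5],[0,0,0,0,0,0,0.66],[0,0,0,0,0,0,0.66]]'; python3 -m creep '[[0,0,0,0,0,0,0.66],[0,0,0,0,0,0,0.66],[0,0,-15,0,0,0,0.66],[0,0,-35,0,0,0,0.66],[0,0,-45,0,0,0,0.66],[0,0,-50,0,0,0,0.73],[-29,-32,0,0,0,0,0.73],[-29,-32,0,0,0,0,0.73],[-29,-32,0,0,0,0,0.73],[-29,-32,0,0,0,0,0.73]]'
python3 - <<'E'
from h import *
s=sense();p=np.array(s['tcp_pos']);R=np.array(s['ee_rot']);print('to chute',R.T@(np.array([.4335,-.3126,.0278])-p))
w=cam('wrist','w12');print([(np.round(d['xy']),round(d['p'],2)) for d in find_in('wrist','can0')],proj(w,[[.5876,-.0408,.022],[.4343,-.3125,.05]]))
t=cam('side');print([(np.round(d['xy']),round(d['p'],2)) for d in find_in('side','can0')],proj(t,[[.5876,-.0408,.022],[.5457,-.0431,.022],[.5037,-.0455,.022],[.4343,-.3125,.05]]))
E
```

```text
time_s: 35.8
tcp_pos: [0.5878, -0.0405, 0.0033]
ee_rot: [[-0.055, 0.998, -0.004], [0.998, 0.055, -0.003], [-0.003, -0.004, -1.0]]
wrist_force: [-0.1, -0.0, 0.4]
gripper_width: 0.649
time_s: 37.05
tcp_pos: [0.4658, -0.1639, 0.1499]
ee_rot: [[-0.055, 0.998, -0.003], [0.998, 0.055, -0.003], [-0.003, -0.003, -1.0]]
wrist_force: [0.3, -0.5, 0.9]
gripper_width: 0.729
to chute [-0.1463 -0.04    0.1227]
[(array([122., 232.]), 0.96), (array([298., 232.]), 0.77), (array([287., 324.]), 0.77), (array([122., 181.]), 0.71), (array([121., 277.]), 0.71), (array([ 29., 208.]), 0.61), (array([182., 244.]), 0.6)] [[452.8831 360.5497]
 [124.0011 180.754 ]]
[(array([310., 380.]), 0.93), (array([276., 400.]), 0.92), (array([290., 386.]), 0.81), (array([341., 294.]), 0.74), (array([346., 345.]), 0.67), (array([279., 306.]), 0.62), (array([298., 457.]), 0.6), (array([293., 354.]), 0.57)] [[339.603  296.2562]
 [320.6734 298.3032]
 [301.5572 300.4021]
 [273.6013 399.0217]]
```

```bash
python3 -m creep '[[-36.6,-10,-10,0,0,0,0.73],[-36.6,-10,0,0,0,0,0.73],[-36.6,-10,0,0,0,0,0.73],[-36.5,-10,0,0,0,-5.3,0.73],[0,0,10,0,0,0,0.73],[0,0,40,0,0,0,0.73],[0,0,40,0,0,0,0.73],[0,0,25,0,0,0,0.73],[0,0,17.5,0,0,0,0.73],[0,0,0,0,0,0,0.73]]'; python3 -m creep '[[0,0,0,0,0,0,0.5],[0,0,0,0,0,0,0.5],[0,0,0,0,0,0,0.5],[0,0,0,0,0,0,0.5],[0,0,0,0,0,0,0.5],[0,0,0,0,0,0,0.5],[0,0,0,0,0,0,0.5],[0,0,0,0,0,0,0.5],[0,0,0,0,0,0,0.5],[0,0,0,0,0,0,0.5]]'
```

```text
time_s: 38.5
tcp_pos: [0.4338, -0.3102, 0.0253]
ee_rot: [[-0.148, 0.989, -0.008], [0.989, 0.148, -0.002], [-0.0, -0.009, -1.0]]
wrist_force: [-0.1, -0.3, 0.8]
gripper_width: 0.727
time_s: 39.75
tcp_pos: [0.4351, -0.312, 0.0273]
ee_rot: [[-0.147, 0.989, -0.003], [0.989, 0.147, -0.004], [-0.003, -0.004, -1.0]]
wrist_force: [2.4, 2.0, 5.3]
gripper_width: 0.572
```

```bash
python3 -m creep '[[0,0,-8,0,0,0,0.5],[0,0,-16,0,0,0,0.5],[0,0,-30,0,0,0,0.5],[0,0,-34,0,0,0,0.5],[0,0,-34,0,0,0,0.5],[35.7,21.3,0,0,0,0,0.5],[35.7,21.3,0,0,0,0,0.5],[35.7,21.3,0,0,0,0,0.5],[35.7,21.3,0,0,0,0,0.5],[35.7,21.3,0,0,0,0,0.5]]'; python3 -m creep '[[35.7,21.3,0,0,0,0,0.5],[35.7,21.3,0,0,0,0,0.5],[0,0,0,0,0,5.3,0.5],[0,0,0,0,0,0,0.5],[0,0,0,0,0,0,0.5],[0,0,0,0,0,0,0.5],[0,0,35,0,0,0,0.5],[0,0,35,0,0,0,0.5],[0,0,20,0,0,0,0.5],[0,0,0,0,0,0,0.5]]'
```

```text
time_s: 41.0
tcp_pos: [0.5121, -0.1183, 0.1468]
ee_rot: [[-0.146, 0.989, -0.01], [0.989, 0.146, -0.003], [-0.002, -0.01, -1.0]]
wrist_force: [-0.1, -1.0, -0.5]
gripper_width: 0.571
time_s: 42.25
tcp_pos: [0.5435, -0.0432, 0.0559]
ee_rot: [[-0.054, 0.998, -0.009], [0.999, 0.054, -0.004], [-0.003, -0.009, -1.0]]
wrist_force: [1.1, -0.7, -0.7]
gripper_width: 0.576
```

```bash
python3 -m creep '[[0,1.5,20,0,0,0,0.5],[0,0,15,0,0,0,0.5],[0,0,10,0,0,0,0.5],[0,0,8,0,0,0,0.5],[0,0,0,0,0,0,0.5],[0,0,0,0,0,0,0.66],[0,0,0,0,0,0,0.66],[0,0,0,0,0,0,0.66],[0,0,0,0,0,0,0.66],[0,0,-15,0,0,0,0.66]]'; python3 -m creep '[[0,0,-35,0,0,0,0.66],[0,0,-45,0,0,0,0.66],[0,0,-50,0,0,0,0.73],[-32.9,-15.8,0,0,0,0,0.73],[-32.9,-15.8,0,0,0,0,0.73],[-32.9,-15.8,0,0,0,0,0.73],[-32.9,-15.8,0,0,0,0,0.73],[-32.9,-15.8,0,0,0,0,0.73],[0,0,0,0,0,0,0.73],[0,0,0,0,0,0,0.73]]'
python3 - <<'E'
from h import *
s=sense();p=np.array(s['tcp_pos']);R=np.array(s['ee_rot']);print('to chute',R.T@(np.array([.4335,-.3126,.0278])-p))
t=cam('side','s13');print([(np.round(d['xy']),round(d['p'],2)) for d in find_in('side','can0')])
print([(np.round(d['xy']),round(d['p'],2)) for d in find_in('side','lid')])
E
```

```text
time_s: 43.5
tcp_pos: [0.5453, -0.0427, 0.019]
ee_rot: [[-0.055, 0.998, -0.008], [0.998, 0.055, -0.003], [-0.003, -0.008, -1.0]]
wrist_force: [0.3, 0.1, 0.4]
gripper_width: 0.659
time_s: 44.75
tcp_pos: [0.4774, -0.2106, 0.1509]
ee_rot: [[-0.055, 0.999, -0.004], [0.999, 0.055, -0.003], [-0.003, -0.004, -1.0]]
wrist_force: [0.2, -0.2, -0.3]
gripper_width: 0.728
to chute [-0.0991 -0.0489  0.1236]
[(array([294., 355.]), 0.96), (array([272., 397.]), 0.83), (array([332., 295.]), 0.68), (array([327., 294.]), 0.61), (array([340., 290.]), 0.58), (array([294., 390.]), 0.58), (array([345., 345.]), 0.58), (array([299., 458.]), 0.55), (array([329., 344.]), 0.48), (array([329., 385.]), 0.35)]
[(array([257., 208.]), 0.77)]
```

```bash
python3 -m creep '[[-33,-16.3,0,0,0,0,0.73],[-33,-16.3,0,0,0,0,0.73],[-33.1,-16.3,0,0,0,0,0.73],[0,0,0,0,0,-5.3,0.73],[0,0,10,0,0,0,0.73],[0,0,40,0,0,0,0.73],[0,0,35,0,0,0,0.73],[0,0,22,0,0,0,0.73],[0,0,16,0,0,0,0.73],[0,0,0,0,0,0,0.73]]'; python3 -m creep '[[0,0,0,0,0,0,0.5],[0,0,0,0,0,0,0.5],[0,0,0,0,0,0,0.5],[0,0,0,0,0,0,0.5],[0,0,0,0,0,0,0.5],[0,0,0,0,0,0,0.5],[0,0,0,0,0,0,0.5],[0,0,0,0,0,0,0.5],[0,0,0,0,0,0,0.5],[0,0,0,0,0,0,0.5]]'
```

```text
time_s: 46.15
tcp_pos: [0.4322, -0.3115, 0.026]
ee_rot: [[-0.147, 0.989, -0.009], [0.989, 0.147, -0.001], [-0.0, -0.009, -1.0]]
wrist_force: [-0.5, -0.7, 0.1]
gripper_width: 0.731
time_s: 47.4
tcp_pos: [0.4338, -0.3128, 0.0284]
ee_rot: [[-0.147, 0.989, -0.004], [0.989, 0.147, -0.003], [-0.003, -0.004, -1.0]]
wrist_force: [2.0, 3.1, 5.5]
gripper_width: 0.571
```

```bash
python3 -m creep '[[0,0,-8,0,0,0,0.5],[0,0,-16,0,0,0,0.5],[0,0,-30,0,0,0,0.5],[0,0,-34,0,0,0,0.5],[0,0,-34,0,0,0,0.5],[36.3,15.5,0,0,0,0,0.5],[36.3,15.5,0,0,0,0,0.5],[36.3,15.5,0,0,0,0,0.5],[36.3,15.5,0,0,0,0,0.5],[36.3,15.5,0,0,0,0,0.5]]'; python3 -m creep '[[36.3,15.5,0,0,0,0,0.5],[36.3,15.5,0,0,0,0,0.5],[0,0,0,0,0,5.3,0.5],[0,0,0,0,0,0,0.5],[0,0,0,0,0,0,0.5],[0,0,0,0,0,0,0.5],[0,0,35,0,0,0,0.5],[0,0,35,0,0,0,0.5],[0,0,20,0,0,0,0.5],[0,0,0,0,0,0,0.5]]'
```

```text
time_s: 48.65
tcp_pos: [0.4833, -0.1205, 0.1488]
ee_rot: [[-0.147, 0.989, -0.006], [0.989, 0.147, -0.003], [-0.002, -0.006, -1.0]]
wrist_force: [1.0, -0.8, 0.2]
gripper_width: 0.569
time_s: 49.9
tcp_pos: [0.502, -0.046, 0.0573]
ee_rot: [[-0.055, 0.998, -0.009], [0.999, 0.054, -0.004], [-0.003, -0.009, -1.0]]
wrist_force: [0.3, 0.2, -0.5]
gripper_width: 0.569
```

```bash
python3 -m creep '[[0,1.5,20,0,0,0,0.5],[0,0,15,0,0,0,0.5],[0,0,10,0,0,0,0.5],[0,0,9,0,0,0,0.5],[0,0,0,0,0,0,0.5],[0,0,0,0,0,0,0.66],[0,0,0,0,0,0,0.66],[0,0,0,0,0,0,0.66],[0,0,0,0,0,0,0.66],[0,0,-15,0,0,0,0.66]]'; python3 -m creep '[[0,0,-35,0,0,0,0.66],[0,0,-45,0,0,0,0.66],[0,0,-50,0,0,0,0.4],[0,0,-50,0,0,0,0.4],[45,0,-50,0,0,0,0.4],[45,0,0,0,0,0,0.4],[45,0,0,0,0,0,0.4],[45,0,0,0,0,0,0.4],[45,0,0,0,0,0,0.4],[0,0,0,0,0,0,0.4]]'
python3 - <<'E'
from h import *
s=sense();print(s['tcp_pos'],s['joints'])
t=cam('top','t14');w=cam('wrist','w14')
print([(np.round(d['xy']),round(d['p'],2)) for n in('top','wrist') for d in find_in(n,'lid')])
print([(np.round(d['xy']),round(d['p'],2)) for n in('top',) for d in find_in(n,'can0')])
for c,z in((t,.004),(w,.004)):
    m=cv2.inRange(cv2.cvtColor(c['color'],cv2.COLOR_BGR2HSV),(0,0,150),(180,70,255))
    m=cv2.morphologyEx(m,cv2.MORPH_CLOSE,np.ones((21,21)) if c is w else np.ones((9,9)))
    for k in cv2.findContours(m,0,1)[0]:
        if cv2.contourArea(k)<1500: continue
        r=cv2.boxPoints(cv2.minAreaRect(k));P=back(c,r,z);d=P[1:3]-P[:2];print(r.round().tolist(),P.mean(0),np.linalg.norm(d,axis=1),np.degrees(np.arctan2(d[:,1],d[:,0])))
cv2.imwrite('pics/c14.png',np.hstack([w['color'],np.vstack([t['color'][200:330,160:460][:,:300]]*1+[np.zeros((350,300,3),np.uint8)])])[:, :800])
E
```

```text
time_s: 51.15
tcp_pos: [0.5036, -0.0456, 0.0192]
ee_rot: [[-0.055, 0.998, -0.008], [0.998, 0.055, -0.003], [-0.003, -0.008, -1.0]]
wrist_force: [0.6, -0.4, 0.3]
gripper_width: 0.658
time_s: 52.4
tcp_pos: [0.4932, 0.1791, 0.2463]
ee_rot: [[-0.059, 0.998, -0.004], [0.998, 0.059, -0.002], [-0.002, -0.004, -1.0]]
wrist_force: [-0.2, -0.5, 0.7]
gripper_width: 0.401
[0.4932 0.1791 0.2463] [  37.655    10.571    -8.8515   -0.0498  -70.8464 -124.2735]
[(array([239., 298.]), 0.67), (array([426., 163.]), 0.85), (array([ 69., 403.]), 0.34)]
[(array([507., 279.]), 0.77), (array([361., 244.]), 0.76), (array([417., 237.]), 0.76), (array([360., 229.]), 0.64), (array([420., 273.]), 0.58), (array([362., 261.]), 0.55)]
[[594.0, 294.0], [638.0, 276.0], [662.0, 337.0], [618.0, 354.0]] [ 0.3734 -0.718   0.004 ] [0.1218 0.1606] [ -68.5621 -160.89  ]
[[109.0, 295.0], [256.0, 215.0], [395.0, 471.0], [248.0, 551.0]] [0.2114 0.231  0.004 ] [0.4242 0.7262] [ -61.0606 -151.1337]
[[452.0, 222.0], [495.0, 220.0], [500.0, 296.0], [456.0, 299.0]] [ 0.515  -0.3375  0.004 ] [0.112  0.1962] [ -86.9005 -178.6122]
[[337.0, 214.0], [382.0, 212.0], [386.0, 287.0], [341.0, 290.0]] [ 0.5358 -0.0465  0.004 ] [0.1165 0.1944] [ -86.528  -177.1419]
[[0.0, 128.0], [0.0, 0.0], [639.0, 0.0], [639.0, 128.0]] [1.0317 0.0629 0.004 ] [0.3513 1.7046] [  3.1948 -90.0821]
[[66.0, 145.0], [121.0, 132.0], [156.0, 289.0], [100.0, 301.0]] [ 0.5319 -0.0612  0.004 ] [0.0621 0.1789] [105.0487   8.0489]
[[340.0, 218.0], [420.0, 66.0], [514.0, 116.0], [434.0, 268.0]] [0.4567 0.2837 0.004 ] [0.1752 0.1114] [156.4951  68.0329]
[[207.0, 67.0], [283.0, 67.0], [283.0, 103.0], [207.0, 103.0]] [0.3805 0.0885 0.004 ] [0.0765 0.0343] [93.2664  1.4817]
```

View pics/c14.png

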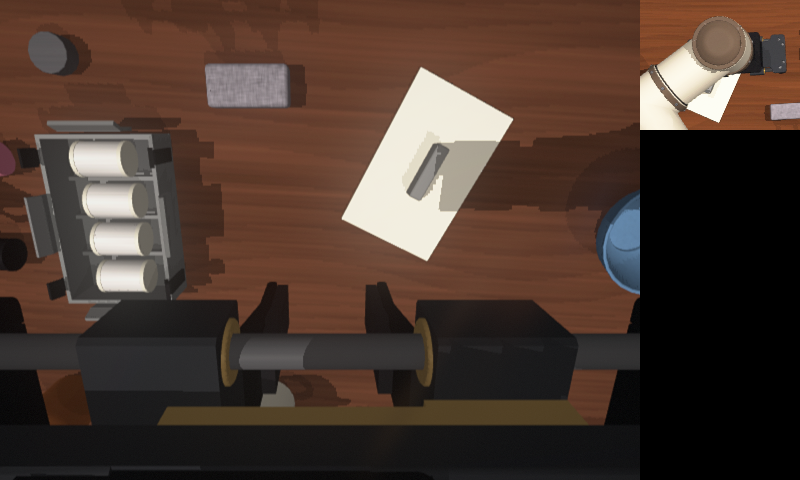

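Picture 13: all four pockets hold a can (rows 158, 200, 238, 275). The lid has shifted: centre around (428,165), rib visible (428,172). Going for the rib at the new spot.

```bash
python3 -m creep '[[35.5,-10,30,0,0,0,0.4],[35.5,-10,30,0,0,0,0.4],[35.5,-10.2,30,0,0,8.8,0.4],[0,0,35,0,0,8.8,0.4],[0,0,35,0,0,8.8,0.4],[0,0,30,0,0,0,0.4],[0,0,20,0,0,0,0.4],[0,0,16,0,0,0,0.4],[0,0,0,0,0,0,0.4],[0,0,0,0,0,0,0.4]]';  python3 -m creep '[[0,0,3,0,0,0,0.4],[0,0,2,0,0,0,0.4],[0,0,2,0,0,0,0.4],[0,0,1,0,0,0,0.4],[0,0,1,0,0,0,0.4],[0,0,1,0,0,0,0.4],[0,0,0,0,0,0,0.4],[0,0,0,0,0,0,0.4],[0,0,0,0,0,0,0.4],[0,0,0,0,0,0,0.4]]'
python3 - <<'E'
from h import *
w=cam('wrist','w15');s=sense();print(s['joints'])
print([(np.round(d['xy']),round(d['p'],2)) for d in find_in('wrist','lid')])
E
```

```text
time_s: 53.9
tcp_pos: [0.4571, 0.2807, 0.0201]
ee_rot: [[0.395, 0.918, -0.004], [0.919, -0.395, -0.002], [-0.004, -0.003, -1.0]]
wrist_force: [0.3, 1.2, -0.1]
gripper_width: 0.397
time_s: 55.15
tcp_pos: [0.4564, 0.2808, 0.0093]
ee_rot: [[0.395, 0.919, -0.005], [0.919, -0.395, -0.003], [-0.005, -0.003, -1.0]]
wrist_force: [-0.9, -0.3, -1.3]
gripper_width: 0.398
[  48.883    26.1927  -24.9831   -0.17    -39.1389 -162.0048]
[(array([329., 213.]), 0.75)]
```

```bash
python3 -m creep '[[2,-1,2,0,0,0,0.4],[0,0,2,0,0,0,0.4],[0,0,1,0,0,0,0.4],[0,0,1,0,0,0,0.4],[0,0,1,0,0,0,0.4],[0,0,1,0,0,0,0.4],[0,0,0,0,0,0,0.4],[0,0,0,0,0,0,0.4],[0,0,0,0,0,0,0.4],[0,0,0,0,0,0,0.4]]';  python3 -m creep '[[0,0,1,0,0,0,0.4],[0,0,1,0,0,0,0.4],[0,0,1,0,0,0,0.4],[0,0,1,0,0,0,0.4],[0,0,1,0,0,0,0.4],[0,0,1,0,0,0,0.4],[0,0,0,0,0,0,0.4],[0,0,0,0,0,0,0.4],[0,0,0,0,0,0,0.4],[0,0,0,0,0,0,0.4]]'
```

```text
time_s: 56.5
tcp_pos: [0.4562, 0.283, 0.0014]
ee_rot: [[0.395, 0.919, -0.005], [0.919, -0.395, -0.003], [-0.005, -0.003, -1.0]]
wrist_force: [-0.3, -0.3, -0.3]
gripper_width: 0.398
time_s: 57.75
tcp_pos: [0.4562, 0.283, -0.0046]
ee_rot: [[0.395, 0.919, -0.005], [0.919, -0.395, -0.003], [-0.005, -0.003, -1.0]]
wrist_force: [-0.2, -0.7, 0.3]
gripper_width: 0.396
```

```bash
python3 -m creep '[[0,0,1,0,0,0,0.4],[0,0,1,0,0,0,0.4],[0,0,1,0,0,0,0.4],[0,0,1,0,0,0,0.4],[0,0,0,0,0,0,0.4],[0,0,0,0,0,0,0.4],[0,0,0,0,0,0,0.4],[0,0,0,0,0,0,0.4],[0,0,0,0,0,0,0.4],[0,0,0,0,0,0,0.4]]';  python3 -m creep '[[0,0,1,0,0,0,0.4],[0,0,1,0,0,0,0.4],[0,0,1,0,0,0,0.4],[0,0,0,0,0,0,0.4],[0,0,0,0,0,0,0],[0,0,0,0,0,0,0],[0,0,0,0,0,0,0],[0,0,0,0,0,0,0],[0,0,0,0,0,0,0],[0,0,0,0,0,0,0]]'
```

```text
time_s: 59.0
tcp_pos: [0.4561, 0.2829, -0.0087]
ee_rot: [[0.395, 0.919, -0.005], [0.919, -0.395, -0.003], [-0.005, -0.003, -1.0]]
wrist_force: [-0.2, -0.4, 0.8]
gripper_width: 0.399
time_s: 60.25
tcp_pos: [0.456, 0.2828, -0.0117]
ee_rot: [[0.395, 0.919, -0.005], [0.919, -0.395, -0.003], [-0.005, -0.004, -1.0]]
wrist_force: [-0.7, -0.5, 0.8]
gripper_width: 0.159
```

```bash
python3 -m creep '[[0,0,-5,0,0,0,0],[0,0,-15,0,0,0,0],[0,0,-30,0,0,0,0],[0,0,-40,0,0,0,0],[0,0,-40,0,0,0,0],[0,0,-40,0,0,0,0],[0,0,0,0,0,-8.8,0],[0,0,0,0,0,-8.8,0],[0,0,0,0,0,-8.8,0],[0,0,0,0,0,0,0]]'
python3 - <<'E'
from h import *
s=sense();p=np.array(s['tcp_pos']);R=np.array(s['ee_rot']);
D=np.array([.5247,-.0443,0])-p;print(p,'to box',R.T@D,np.degrees(np.arctan2(R[1,0],R[0,0])),s['gripper_width'])
# refine box from top: crop saved
c=cam('top');crop(c,325,200,400,310,7,'c16')
w=cam('wrist');crop(w,0,0,640,480,1,'w16')
E
```

```text
time_s: 61.5
tcp_pos: [0.457, 0.2835, 0.1593]
ee_rot: [[-0.053, 0.999, -0.004], [0.999, 0.053, -0.002], [-0.002, -0.004, -1.0]]
wrist_force: [0.3, 0.0, -1.7]
gripper_width: 0.155
[0.457  0.2835 0.1593] to box [-0.3307  0.0509  0.1596] 93.04522976643624 0.15515210452080389
```

View pics/c16.png

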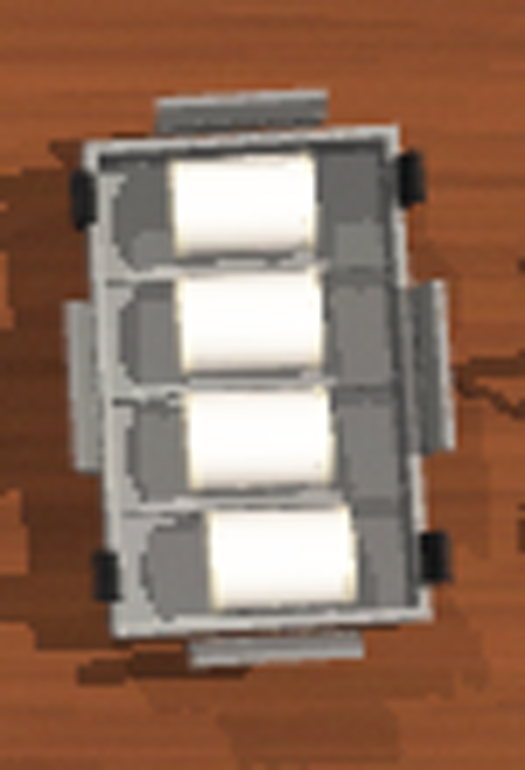

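```bash
python3 - <<'E'
from h import *
c=cam('top');q=(np.array([[84,145],[398,127],[433,617],[115,636]])+.5)/7-.5+[325,200]
print(fit2([[.088,.056],[.088,-.056],[-.088,-.056],[-.088,.056]],back(c,q,.046)))
E
python3 -m creep '[[-41.3,6.3,0,0,0,0,0],[-41.3,6.3,0,0,0,0,0],[-41.3,6.3,0,0,0,0,0],[-41.3,6.3,0,0,0,0,0],[-41.3,6.3,0,0,0,0,0],[-41.3,6.3,0,0,0,0,0],[-41.3,6.3,0,0,0,0,0],[-41.3,6.3,0,0,0,0,0],[0,0,0,0,0,0,0],[0,0,0,0,0,0,0]]'
```

```text
(array([ 0.5243, -0.0438]), np.float64(3.4629665673748318), array([0.0005, 0.0008, 0.0006, 0.0006]))
time_s: 62.9
tcp_pos: [0.5253, -0.0437, 0.1589]
ee_rot: [[-0.054, 0.999, -0.005], [0.999, 0.054, -0.003], [-0.002, -0.005, -1.0]]
wrist_force: [-0.3, -0.7, 0.1]
gripper_width: 0.157
```

```bash
python3 -m creep '[[0,-0.7,30,0,0,0,0],[0,0,30,0,0,0,0],[0,0,20,0,0,0,0],[0,0,10,0,0,0,0],[0,0,8,0,0,0,0],[0,0,5,0,0,0,0],[0,0,4,0,0,0,0],[0,0,3,0,0,0,0],[0,0,0,0,0,0,0],[0,0,0,0,0,0,0]]'
python3 - <<'E'
from h import *
t=cam('side','s17');crop(t,240,240,400,340,5,'c17')
E
```

```text
time_s: 64.15
tcp_pos: [0.5244, -0.0441, 0.0491]
ee_rot: [[-0.055, 0.998, -0.005], [0.998, 0.055, -0.003], [-0.003, -0.005, -1.0]]
wrist_force: [-0.0, -0.0, -1.1]
gripper_width: 0.161
```

View pics/c17.png

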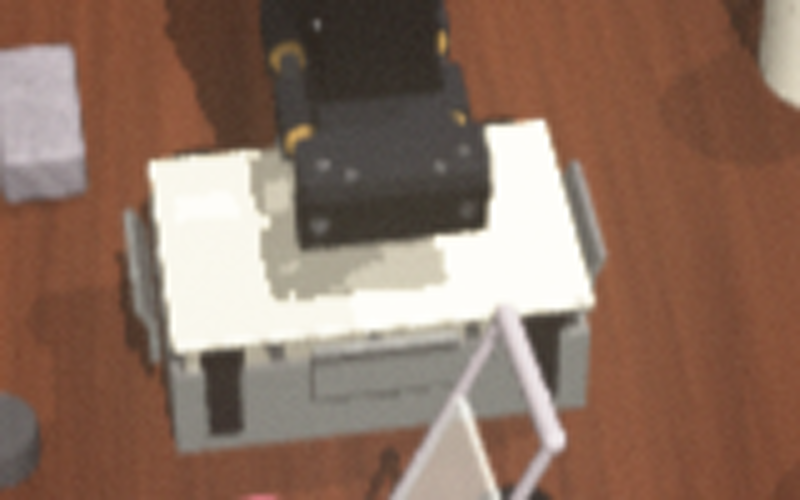

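Picture 15: lid sits square between the end guides, just above the clips.

```bash
python3 -m creep '[[0,0,2,0,0,0,0],[0,0,2,0,0,0,0],[0,0,1.5,0,0,0,0],[0,0,0,0,0,0,0],[0,0,0,0,0,0,0],[0,0,0,0,0,0,0],[0,0,0,0,0,0,0],[0,0,0,0,0,0,0],[0,0,0,0,0,0,0],[0,0,0,0,0,0,0]]'
```

```text
time_s: 65.45
tcp_pos: [0.5248, -0.0443, 0.0451]
ee_rot: [[-0.056, 0.998, -0.004], [0.998, 0.056, -0.004], [-0.003, -0.004, -1.0]]
wrist_force: [-2.2, -0.3, 9.6]
gripper_width: 0.157
```

```bash
python3 -m creep '[[0,0,-1.5,0,0,0,0],[0,0,0,0,0,0,0.35],[0,0,0,0,0,0,0.35],[0,0,0,0,0,0,0.35],[0,0,0,0,0,0,0.35],[0,0,-15,0,0,0,0.35],[0,0,-20,0,0,0,0.35],[0,0,-15,0,0,0,0],[20,33.5,0,0,0,0,0],[20,33.5,0,0,0,0,0]]'; python3 -m creep '[[0,0,0,0,0,0,0],[0,0,0,0,0,0,0],[0,0,0,0,0,0,0],[0,0,0,0,0,0,0],[0,0,25,0,0,0,0],[0,0,15,0,0,0,0],[0,0,8,0,0,0,0],[0,0,4,0,0,0,0],[0,0,0,0,0,0,0],[0,0,0,0,0,0,0]]'
```

```text
time_s: 66.7
tcp_pos: [0.5901, 0.0001, 0.096]
ee_rot: [[-0.054, 0.999, -0.003], [0.999, 0.054, -0.002], [-0.002, -0.003, -1.0]]
wrist_force: [1.2, 0.1, -0.2]
gripper_width: 0.096
time_s: 67.95
tcp_pos: [0.5893, -0.0004, 0.043]
ee_rot: [[-0.055, 0.998, -0.004], [0.998, 0.055, -0.003], [-0.003, -0.004, -1.0]]
wrist_force: [0.1, 0.9, 0.9]
gripper_width: 0.007
```

```bash
python3 -m creep '[[0,0,1,0,0,0,0],[0,0,1,0,0,0,0],[0,0,1,0,0,0,0],[0,0,1,0,0,0,0],[0,0,1,0,0,0,0],[0,0,1,0,0,0,0],[0,0,0,0,0,0,0],[0,0,0,0,0,0,0],[0,0,0,0,0,0,0],[0,0,0,0,0,0,0]]'; python3 -m creep '[[0,0,1,0,0,0,0],[0,0,1,0,0,0,0],[0,0,1,0,0,0,0],[0,0,0,0,0,0,0],[0,0,0,0,0,0,0],[0,0,0,0,0,0,0],[0,0,0,0,0,0,0],[0,0,0,0,0,0,0],[0,0,0,0,0,0,0],[0,0,0,0,0,0,0]]'
```

```text
time_s: 69.2
tcp_pos: [0.589, -0.0007, 0.0369]
ee_rot: [[-0.055, 0.998, -0.005], [0.998, 0.055, -0.003], [-0.003, -0.005, -1.0]]
wrist_force: [-1.2, -1.4, 5.0]
gripper_width: 0.004
time_s: 70.45
tcp_pos: [0.5888, -0.0004, 0.0334]
ee_rot: [[-0.055, 0.998, -0.005], [0.998, 0.055, -0.003], [-0.002, -0.005, -1.0]]
wrist_force: [0.5, -0.3, -0.0]
gripper_width: 0.007
```

```bash
python3 -m creep '[[0,0,1,0,0,0,0],[0,0,1,0,0,0,0],[0,0,0,0,0,0,0],[0,0,0,0,0,0,0],[0,0,0,0,0,0,0],[0,0,0,0,0,0,0],[0,0,0,0,0,0,0],[0,0,0,0,0,0,0],[0,0,0,0,0,0,0],[0,0,0,0,0,0,0]]'; python3 -m creep '[[0,0,1,0,0,0,0],[0,0,1,0,0,0,0],[0,0,0,0,0,0,0],[0,0,0,0,0,0,0],[0,0,0,0,0,0,0],[0,0,0,0,0,0,0],[0,0,0,0,0,0,0],[0,0,0,0,0,0,0],[0,0,0,0,0,0,0],[0,0,0,0,0,0,0]]'
```

```text
time_s: 71.7
tcp_pos: [0.5888, -0.0005, 0.0315]
ee_rot: [[-0.055, 0.998, -0.005], [0.998, 0.055, -0.003], [-0.003, -0.005, -1.0]]
wrist_force: [0.1, 0.3, -0.4]
gripper_width: 0.004
time_s: 72.95
tcp_pos: [0.589, -0.0005, 0.0303]
ee_rot: [[-0.055, 0.998, -0.004], [0.998, 0.055, -0.003], [-0.003, -0.004, -1.0]]
wrist_force: [-2.0, -0.2, 6.8]
gripper_width: 0.007
```

```bash
python3 -m creep '[[0,0,-20,0,0,0,0],[-40,0,0,0,0,0,0],[-40,0,0,0,0,0,0],[0,0,8,0,0,0,0],[0,0,4,0,0,0,0],[0,0,0,0,0,0,0],[0,0,1,0,0,0,0],[0,0,1,0,0,0,0],[0,0,1,0,0,0,0],[0,0,0,0,0,0,0]]'; python3 -m creep '[[0,0,1,0,0,0,0],[0,0,1,0,0,0,0],[0,0,1,0,0,0,0],[0,0,1,0,0,0,0],[0,0,1,0,0,0,0],[0,0,0,0,0,0,0],[0,0,0,0,0,0,0],[0,0,0,0,0,0,0],[0,0,0,0,0,0,0],[0,0,0,0,0,0,0]]'
```

```text
time_s: 74.2
tcp_pos: [0.5933, -0.0797, 0.0356]
ee_rot: [[-0.056, 0.998, -0.005], [0.998, 0.056, -0.003], [-0.002, -0.005, -1.0]]
wrist_force: [-2.5, 1.8, 6.8]
gripper_width: 0.008
time_s: 75.45
tcp_pos: [0.5927, -0.08, 0.0308]
ee_rot: [[-0.056, 0.998, -0.006], [0.998, 0.056, -0.003], [-0.003, -0.006, -1.0]]
wrist_force: [-3.4, 1.7, 7.1]
gripper_width: 0.005
```

```bash
python3 -m creep '[[0,0,1,0,0,0,0],[0,0,0,0,0,0,0],[0,0,0,0,0,0,0],[0,0,0,0,0,0,0],[0,0,0,0,0,0,0],[0,0,0,0,0,0,0],[0,0,0,0,0,0,0],[0,0,0,0,0,0,0],[0,0,0,0,0,0,0],[0,0,0,0,0,0,0]]'; python3 -m creep '[[0,0,-21,0,0,0,0],[0,-45,0,0,0,0,0],[0,-45,0,0,0,0,0],[0,-44,0,0,0,0,0],[0,0,0,0,0,0,0],[0,0,8,0,0,0,0],[0,0,4,0,0,0,0],[0,0,1,0,0,0,0],[0,0,1,0,0,0,0],[0,0,0,0,0,0,0]]';  python3 -m creep '[[0,0,1,0,0,0,0],[0,0,1,0,0,0,0],[0,0,1,0,0,0,0],[0,0,1,0,0,0,0],[0,0,1,0,0,0,0],[0,0,1,0,0,0,0],[0,0,0,0,0,0,0],[0,0,0,0,0,0,0],[0,0,0,0,0,0,0],[0,0,0,0,0,0,0]]'
```

```text
time_s: 76.7
tcp_pos: [0.5927, -0.08, 0.0301]
ee_rot: [[-0.056, 0.998, -0.006], [0.998, 0.056, -0.003], [-0.003, -0.006, -1.0]]
wrist_force: [-3.0, 1.6, 9.4]
gripper_width: 0.009
time_s: 77.95
tcp_pos: [0.4604, -0.0876, 0.0367]
ee_rot: [[-0.055, 0.998, -0.004], [0.998, 0.055, -0.003], [-0.003, -0.004, -1.0]]
wrist_force: [-1.9, 0.9, 4.9]
gripper_width: 0.004
time_s: 79.2
tcp_pos: [0.4592, -0.0878, 0.0303]
ee_rot: [[-0.055, 0.998, -0.005], [0.998, 0.055, -0.003], [-0.003, -0.006, -1.0]]
wrist_force: [0.5, -0.5, 0.7]
gripper_width: 0.004
```

```bash
python3 -m creep '[[0,0,1,0,0,0,0],[0,0,0,0,0,0,0],[0,0,0,0,0,0,0],[0,0,-20,0,0,0,0],[40,0,0,0,0,0,0],[40,0,0,0,0,0,0],[0,0,0,0,0,0,0],[0,0,8,0,0,0,0],[0,0,4,0,0,0,0],[0,0,0,0,0,0,0]]';  python3 -m creep '[[0,0,1,0,0,0,0],[0,0,1,0,0,0,0],[0,0,1,0,0,0,0],[0,0,1,0,0,0,0],[0,0,1,0,0,0,0],[0,0,1,0,0,0,0],[0,0,1,0,0,0,0],[0,0,1,0,0,0,0],[0,0,0,0,0,0,0],[0,0,0,0,0,0,0]]'
```

```text
time_s: 80.45
tcp_pos: [0.4545, -0.0087, 0.0365]
ee_rot: [[-0.054, 0.999, -0.007], [0.999, 0.054, -0.003], [-0.003, -0.007, -1.0]]
wrist_force: [1.2, 0.0, 1.0]
gripper_width: 0.005
time_s: 81.7
tcp_pos: [0.455, -0.0079, 0.0292]
ee_rot: [[-0.055, 0.998, -0.005], [0.998, 0.055, -0.003], [-0.003, -0.005, -1.0]]
wrist_force: [-0.0, -0.0, 0.1]
gripper_width: 0.007
```

```bash
python3 -m creep '[[0,0,1,0,0,0,0],[0,0,0.5,0,0,0,0],[0,0,0,0,0,0,0],[0,0,0,0,0,0,0],[0,0,0,0,0,0,0],[0,0,0,0,0,0,0],[0,0,0,0,0,0,0],[0,0,0,0,0,0,0],[0,0,0,0,0,0,0],[0,0,0,0,0,0,0]]'
```

```text
time_s: 82.95
tcp_pos: [0.455, -0.0079, 0.0277]
ee_rot: [[-0.055, 0.998, -0.005], [0.998, 0.055, -0.003], [-0.003, -0.005, -1.0]]
wrist_force: [-0.7, 0.1, 0.3]
gripper_width: 0.002
```

```bash
python3 -m creep '[[0,0,1,0,0,0,0],[0,0,0.5,0,0,0,0],[0,0,0,0,0,0,0],[0,0,0,0,0,0,0],[0,0,0,0,0,0,0],[0,0,0,0,0,0,0],[0,0,0,0,0,0,0],[0,0,0,0,0,0,0],[0,0,0,0,0,0,0],[0,0,0,0,0,0,0]]';python3 - <<'E'
from h import *
t=cam('side','s18');crop(t,250,250,390,335,5.7,'c18')
E
```

```text
time_s: 84.2
tcp_pos: [0.455, -0.0079, 0.0276]
ee_rot: [[-0.056, 0.998, -0.005], [0.998, 0.055, -0.003], [-0.003, -0.005, -1.0]]
wrist_force: [-4.2, 1.2, 13.7]
gripper_width: 0.002
```

D seats at TCP z ≈ 0.0277 with 13.7 N, so A, B and C (≈0.030) may not be home. I'll press each again, down to about 0.0265.

```bash
python3 -m creep '[[0,0,-18,0,0,0,0],[0,45,0,0,0,0,0],[0,45,0,0,0,0,0],[0,44,0,0,0,0,0],[0,0,0,0,0,0,0],[0,0,6,0,0,0,0],[0,0,4,0,0,0,0],[0,0,2,0,0,0,0],[0,0,1,0,0,0,0],[0,0,0,0,0,0,0]]';  python3 -m creep '[[0,0,1,0,0,0,0],[0,0,1,0,0,0,0],[0,0,1,0,0,0,0],[0,0,1,0,0,0,0],[0,0,1,0,0,0,0],[0,0,1,0,0,0,0],[0,0,0,0,0,0,0],[0,0,0,0,0,0,0],[0,0,0,0,0,0,0],[0,0,0,0,0,0,0]]'
```

```text
time_s: 85.5
tcp_pos: [0.5887, -0.0005, 0.0306]
ee_rot: [[-0.055, 0.998, -0.005], [0.998, 0.055, -0.003], [-0.003, -0.005, -1.0]]
wrist_force: [1.1, -0.0, 0.5]
gripper_width: 0.011
time_s: 86.75
tcp_pos: [0.5889, -0.0005, 0.0276]
ee_rot: [[-0.056, 0.998, -0.004], [0.998, 0.056, -0.003], [-0.003, -0.004, -1.0]]
wrist_force: [-6.1, 2.0, 16.8]
gripper_width: 0.003
```

```bash
python3 -m creep '[[0,0,-20,0,0,0,0],[-40,0,0,0,0,0,0],[-40,0,0,0,0,0,0],[0,0,0,0,0,0,0],[0,0,8,0,0,0,0],[0,0,5,0,0,0,0],[0,0,1,0,0,0,0],[0,0,1,0,0,0,0],[0,0,0,0,0,0,0],[0,0,0,0,0,0,0]]';  python3 -m creep '[[0,0,1,0,0,0,0],[0,0,1,0,0,0,0],[0,0,1,0,0,0,0],[0,0,1,0,0,0,0],[0,0,1,0,0,0,0],[0,0,0,0,0,0,0],[0,0,0,0,0,0,0],[0,0,0,0,0,0,0],[0,0,0,0,0,0,0],[0,0,0,0,0,0,0]]';  python3 -m creep '[[0,0,-20,0,0,0,0],[0,-45,0,0,0,0,0],[0,-45,0,0,0,0,0],[0,-44,0,0,0,0,0],[0,0,0,0,0,0,0],[0,0,8,0,0,0,0],[0,0,5,0,0,0,0],[0,0,1,0,0,0,0],[0,0,1,0,0,0,0],[0,0,0,0,0,0,0]]';  python3 -m creep '[[0,0,1,0,0,0,0],[0,0,1,0,0,0,0],[0,0,1,0,0,0,0],[0,0,1,0,0,0,0],[0,0,1,0,0,0,0],[0,0,0,0,0,0,0],[0,0,0,0,0,0,0],[0,0,0,0,0,0,0],[0,0,0,0,0,0,0],[0,0,0,0,0,0,0]]'
```

```text
time_s: 88.0
tcp_pos: [0.5933, -0.0803, 0.0298]
ee_rot: [[-0.055, 0.998, -0.005], [0.998, 0.055, -0.003], [-0.003, -0.005, -1.0]]
wrist_force: [-1.0, 0.1, -0.2]
gripper_width: 0.011
time_s: 89.25
tcp_pos: [0.5933, -0.0805, 0.0276]
ee_rot: [[-0.056, 0.998, -0.004], [0.998, 0.056, -0.004], [-0.003, -0.004, -1.0]]
wrist_force: [-5.7, 1.1, 15.4]
gripper_width: 0.001
time_s: 90.5
tcp_pos: [0.4595, -0.0878, 0.0302]
ee_rot: [[-0.055, 0.998, -0.005], [0.998, 0.055, -0.003], [-0.003, -0.005, -1.0]]
wrist_force: [-0.7, -0.6, 0.5]
gripper_width: 0.007
time_s: 91.75
tcp_pos: [0.4595, -0.0878, 0.0275]
ee_rot: [[-0.056, 0.998, -0.004], [0.998, 0.056, -0.003], [-0.003, -0.005, -1.0]]
wrist_force: [-5.5, 2.8, 17.6]
gripper_width: 0.005
```

All four corners are down to the same height (0.0276, firm seat, no force 3 mm above it). Now the hood.

```bash
python3 -m creep '[[0,0,-53,0,0,0,0.1],[0,0,-53,0,0,0,0.1],[0,0,-53,0,0,0,0.1],[0,0,-53,0,0,0,0.1],[0,0,-45,0,0,0,0.1],[-42,22.4,0,0,0,0,0.1],[-42,22.4,0,0,0,0,0.2],[-42,22.4,0,0,0,0,0.2],[-42,22.4,0,0,0,0,0.2],[-42,22.4,0,0,0,0,0.2]]';  python3 -m creep '[[0,0,0,0,0,-10.5,0.2],[0,0,0,0,0,-10.5,0.2],[0,0,0,0,0,-10.5,0.2],[0,0,0,0,0,-10.5,0.2],[0,0,0,0,0,-10.5,0.2],[0,0,0,0,0,-10.5,0.2],[0,0,0,0,0,-10.5,0.2],[0,0,0,0,0,-10.5,0.2],[0,0,0,0,0,-10.3,0.2],[0,0,0,0,0,0,0.2]]'
python3 - <<'E'
from h import *
s=sense();print(s['joints'])
w=cam('wrist');t=cam('side');
for n in('wrist','side'): print(n,[(np.round(d['xy']),round(d['p'],2)) for d in find_in(n,'lid')],[(np.round(d['xy']),round(d['p'],2)) for d in find_in(n,'hood_bar')])
E
```

```text
time_s: 93.0
tcp_pos: [0.5846, -0.2919, 0.282]
ee_rot: [[-0.055, 0.998, -0.005], [0.998, 0.055, -0.003], [-0.002, -0.006, -1.0]]
wrist_force: [0.9, 0.5, -0.5]
gripper_width: 0.201
time_s: 94.25
tcp_pos: [0.5839, -0.2905, 0.282]
ee_rot: [[-0.992, -0.127, -0.006], [-0.127, 0.992, -0.003], [0.006, -0.002, -1.0]]
wrist_force: [0.6, -0.0, 0.8]
gripper_width: 0.199
[-12.1536  22.6694  12.9454   0.2188 -80.5622  19.442 ]
wrist [(array([329., 391.]), 0.72)] [(array([389., 230.]), 0.88)]
side [(array([308., 286.]), 0.67), (array([309., 313.]), 0.31)] [(array([329., 342.]), 0.62)]
```

```bash
python3 -m creep '[[0,0,0,0,10,0,0.3],[0,0,0,0,10,0,0.3],[0,0,0,0,10,0,0.3],[0,0,0,0,1.4,0,0.3],[0,0,0,0,0,0,0.3],[0,0,0,0,0,0,0.3],[0,0,25,0,0,0,0.3],[0,0,0,0,0,0,0.3],[0,0,0,0,0,0,0.3],[0,0,0,0,0,0,0.3]]'
python3 - <<'E'
from h import *
s=sense();p=np.array(s['tcp_pos']);R=np.array(s['ee_rot']);print('to grasp',R.T@(np.array([.5413,-.2968,.2141])-p),R)
E
```

```text
time_s: 95.8
tcp_pos: [0.5714, -0.2925, 0.2624]
ee_rot: [[-0.845, -0.13, -0.519], [-0.109, 0.992, -0.071], [0.523, -0.003, -0.852]]
wrist_force: [-0.2, -0.4, -0.5]
gripper_width: 0.299
to grasp [ 0.0007 -0.0002  0.0571] [[-0.8451 -0.1296 -0.5186]
 [-0.1087  0.9916 -0.0706]
 [ 0.5234 -0.0033 -0.8521]]
```

```bash
python3 -m creep '[[0.7,0,20,0,0,0,0.3],[0,0,20,0,0,0,0.3],[0,0,12,0,0,0,0.3],[0,0,7,0,0,0,0.3],[0,0,0,0,0,0,0],[0,0,0,0,0,0,0],[0,0,0,0,0,0,0],[0,0,0,0,0,0,0],[0,0,0,0,0,0,0],[0,0,0,0,0,0,0]]'; python3 -c "
from swing import *
rows(np.linspace(2.3,0,31),np.linspace(-31.4,45,31),32)" | sed 's/np.float64(\([-0-9.]*\))/\1/'
```

```text
time_s: 97.05
tcp_pos: [0.54, -0.2966, 0.2117]
ee_rot: [[-0.844, -0.13, -0.52], [-0.109, 0.992, -0.071], [0.525, -0.003, -0.851]]
wrist_force: [1.4, 0.6, 2.8]
gripper_width: 0.079
[8.4, 0, 1.7, 0, -2.5, 0, 0]
[8.3, 0, 2.0, 0, -2.5, 0, 0]
[8.3, 0, 2.3, 0, -2.5, 0, 0]
[8.2, 0, 2.7, 0, -2.5, 0, 0]
[8.1, 0, 3.0, 0, -2.5, 0, 0]
[8.0, 0, 3.3, 0, -2.5, 0, 0]
[7.9, 0, 3.6, 0, -2.5, 0, 0]
[7.7, 0, 3.9, 0, -2.5, 0, 0]
[7.6, 0, 4.2, 0, -2.5, 0, 0]
[7.5, 0, 4.4, 0, -2.5, 0, 0]
[7.3, 0, 4.7, 0, -2.5, 0, 0]
[7.2, 0, 5.0, 0, -2.5, 0, 0]
[7.0, 0, 5.3, 0, -2.5, 0, 0]
[6.8, 0, 5.6, 0, -2.5, 0, 0]
[6.6, 0, 5.8, 0, -2.5, 0, 0]
[6.5, 0, 6.1, 0, -2.5, 0, 0]
[6.3, 0, 6.3, 0, -2.5, 0, 0]
[6.0, 0, 6.6, 0, -2.5, 0, 0]
[5.8, 0, 6.8, 0, -2.5, 0, 0]
[5.6, 0, 7.0, 0, -2.5, 0, 0]
[5.4, 0, 7.3, 0, -2.5, 0, 0]
[5.1, 0, 7.5, 0, -2.5, 0, 0]
[4.9, 0, 7.7, 0, -2.5, 0, 0]
[4.6, 0, 7.9, 0, -2.5, 0, 0]
[4.4, 0, 8.1, 0, -2.5, 0, 0]
[4.1, 0, 8.3, 0, -2.5, 0, 0]
[3.8, 0, 8.4, 0, -2.5, 0, 0]
[3.6, 0, 8.6, 0, -2.5, 0, 0]
[3.3, 0, 8.7, 0, -2.5, 0, 0]
[3.0, 0, 8.9, 0, -2.5, 0, 0]
```

```bash
python3 -m creep '[[8.4,0,1.7,0,-2.55,0,0],[8.3,0,2,0,-2.55,0,0],[8.3,0,2.3,0,-2.55,0,0],[8.2,0,2.7,0,-2.55,0,0],[8.1,-0.3,3,0,-2.55,0,0],[8,-0.3,3.3,0,-2.55,0,0],[7.9,-0.3,3.6,0,-2.55,0,0],[7.7,-0.3,3.9,0,-2.55,0,0],[7.6,-0.3,4.2,0,-2.55,0,0],[7.5,0,4.4,0,-2.55,0,0]]'; python3 -m creep '[[7.3,0,4.7,0,-2.55,0,0],[7.2,0,5,0,-2.55,0,0],[7,0,5.3,0,-2.55,0,0],[6.8,0,5.6,0,-2.55,0,0],[6.6,0,5.8,0,-2.55,0,0],[6.5,0,6.1,0,-2.55,0,0],[6.3,0,6.3,0,-2.55,0,0],[6,0,6.6,0,-2.55,0,0],[5.8,0,6.8,0,-2.55,0,0],[5.6,0,7,0,-2.55,0,0]]'
```

```text
time_s: 98.3
tcp_pos: [0.4572, -0.3088, 0.2096]
ee_rot: [[-0.986, -0.13, -0.103], [-0.129, 0.992, -0.016], [0.104, -0.003, -0.995]]
wrist_force: [2.1, -0.6, -1.7]
gripper_width: 0.081
time_s: 99.55
tcp_pos: [0.4009, -0.3173, 0.147]
ee_rot: [[-0.934, -0.129, 0.334], [-0.123, 0.992, 0.038], [-0.336, -0.005, -0.942]]
wrist_force: [6.1, 0.4, -1.4]
gripper_width: 0.078
```

```bash
python3 -m creep '[[5.4,0,7.3,0,-2.55,0,0],[5.1,0,7.5,0,-2.55,0,0],[4.9,0,7.7,0,-2.55,0,0],[4.6,0,7.9,0,-2.55,0,0],[4.4,0,8.1,0,-2.55,0,0],[4.1,0,8.3,0,-2.55,0,0],[3.8,0,8.4,0,-2.55,0,0],[3.6,0,8.6,0,-2.55,0,0],[0,0,0,0,0,0,0],[0,0,0,0,0,0,0]]'
```

```text
time_s: 100.8
tcp_pos: [0.3992, -0.3176, 0.0748]
ee_rot: [[-0.761, -0.128, 0.636], [-0.1, 0.992, 0.08], [-0.641, -0.003, -0.768]]
wrist_force: [4.5, 0.3, 0.6]
gripper_width: 0.076
```

```bash
python3 -m creep '[[1.7,0,4.4,0,-1.3,0,0],[1.7,0,4.4,0,-1.3,0,0],[1.5,0,4.4,0,-1.3,0,0],[0,0,0,0,0,0,0],[0,0,0,0,0,0,0],[0,0,0,0,0,0,0],[0,0,0,0,0,0,0],[0,0,0,0,0,0,0],[0,0,0,0,0,0,0],[0,0,0,0,0,0,0]]'; python3 -m creep '[[1.5,0,4.4,0,-1.3,0,0],[0,0,0,0,0,0,0],[0,0,0,0,0,0,0],[0,0,0,0,0,0,0],[0,0,0,0,0,0,0],[0,0,0,0,0,0,0],[0,0,0,0,0,0,0],[0,0,0,0,0,0,0],[0,0,0,0,0,0,0],[0,0,0,0,0,0,0]]'
```

```text
time_s: 102.05
tcp_pos: [0.404, -0.3169, 0.0618]
ee_rot: [[-0.716, -0.129, 0.686], [-0.096, 0.992, 0.087], [-0.691, -0.003, -0.723]]
wrist_force: [5.8, -0.7, 0.9]
gripper_width: 0.082
time_s: 103.3
tcp_pos: [0.4057, -0.3167, 0.0585]
ee_rot: [[-0.7, -0.13, 0.702], [-0.095, 0.991, 0.089], [-0.708, -0.004, -0.706]]
wrist_force: [-0.7, -0.5, 8.4]
gripper_width: 0.076
```

```bash
python3 -m creep '[[0,0,0,0,0,0,0.2],[0,0,0,0,0,0,0.2],[0,0,0,0,0,0,0.2],[0,0,0,0,0,0,0.2],[0,0,-15,0,0,0,0.2],[0,0,-25,0,0,0,0.2],[0,0,-35,0,0,0,0.2],[-30,0,-30,0,0,0,0.2],[-40,0,-10,0,0,0,0.2],[-40,0,0,0,0,0,0.2]]'
python3 - <<'E'
from h import *
t=cam('side','s20');tt=cam('top','t20')
for n in('top','side'): print(n,[(o,np.round(d['xy'],1),round(d['p'],2)) for o in('can0','lid') for d in find_in(n,o)])
C=np.array([.4343,-.3125]);a=np.radians(7.5);c,q=np.cos(a),np.sin(a)
phi0=np.pi+np.arctan2(41,124)
for th in (0,.05,.1,.15):
  X=.072+.13*np.cos(phi0-th);Z=.121+.13*np.sin(phi0-th)
  P=[[C[0]+c*X-q*y,C[1]+q*X+c*y,Z] for y in(.03,-.03)];print(th,((proj(t,P)-[220,250])*4).ravel(),proj(t,P).ravel())
crop(t,220,250,410,400+20,4,'c20')
z=cv2.imread('pics/c20.png');cv2.imwrite('pics/c20.png',z[:600])
E
```

```text
time_s: 104.55
tcp_pos: [0.4009, -0.3166, 0.2182]
ee_rot: [[-0.702, -0.128, 0.701], [-0.094, 0.992, 0.087], [-0.706, -0.005, -0.708]]
wrist_force: [0.9, -0.7, -0.4]
gripper_width: 0.202
top [('can0', array([506.8, 279.6]), 0.89), ('can0', array([421.2, 273.1]), 0.6), ('can0', array([417.8, 237.2]), 0.5), ('lid', array([363.7, 251. ]), 0.82), ('lid', array([383.9, 247. ]), 0.2)]
side [('can0', array([296.2, 458.4]), 0.8), ('can0', array([341.6, 343. ]), 0.8), ('can0', array([279. , 405.3]), 0.73), ('can0', array([292.6, 348. ]), 0.54), ('can0', array([243.8, 321.5]), 0.49), ('lid', array([312.4, 288.9]), 0.72), ('lid', array([248. , 264.3]), 0.26)]
0 [ 86.2349 522.6542 104.2286 635.1956] [241.5587 380.6636 246.0572 408.7989]
0.05 [ 80.8543 514.9154  98.692  627.6039] [240.2136 378.7288 244.673  406.901 ]
0.1 [ 76.1176 506.8632  93.8261 619.6866] [239.0294 376.7158 243.4565 404.9216]
0.15 [ 72.0449 498.5141  89.6519 611.4596] [238.0112 374.6285 242.413  402.8649]
```

View pics/c20.png

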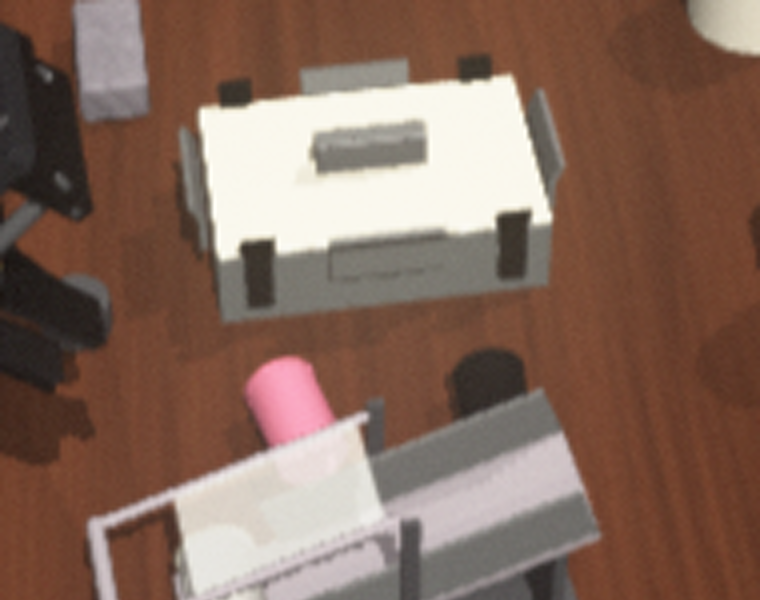

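Run:
```python
from h import *
a=cv2.imread('pics/side0.png',0).astype(np.float32);b=cv2.imread('pics/s20.png',0).astype(np.float32);s9=cv2.imread('pics/s6.png',0).astype(np.float32)
# bar template from the closed picture, matched in the pictures now and at 0.13 rad
T=a[376:420,236:262]
for n,i in(('now',b),('0.13rad',s9)):
    r=cv2.matchTemplate(i[360:436,224:280],T,cv2.TM_CCOEFF_NORMED);_,v,_,l=cv2.minMaxLoc(r)
    y,x=l[1],l[0];f=lambda m,c,p:(m-p)/(2*(2*c-m-p))
    print(n,v,x-12+f(r[y,x-1],r[y,x],r[y,x+1])*-1,y-16-f(r[y-1,x],r[y,x],r[y+1,x]))
```

```text
now 0.9522278308868408 0.36590356 0.5952058
0.13rad 0.9626334309577942 -2.926023 -4.770456
```

```bash
python3 -m creep '[[0,0,-30,0,0,0,0.2],[0,0,-20,0,0,0,0.2],[0,0,0,0,0,0,0.2],[0,0,0,0,0,0,0.2],[0,0,0,0,0,0,0.2],[0,0,0,0,0,0,0.2],[0,0,0,0,0,0,0.2],[0,0,0,0,0,0,0.2],[0,0,0,0,0,0,0.2],[0,0,0,0,0,0,0.2]]'; python3 -c "
from station import *
print(sense()['wrist_force']);print(finish_job())"
```

```text
time_s: 106.1
tcp_pos: [0.3664, -0.3206, 0.251]
ee_rot: [[-0.702, -0.13, 0.7], [-0.093, 0.992, 0.09], [-0.706, -0.002, -0.708]]
wrist_force: [0.1, -1.1, 0.3]
gripper_width: 0.203
[ 0.13205719 -1.12890014  0.28345633]
the job is handed in; nothing more can be done
None
```

The job is done and handed in at about 106 s of the 210 s allowed; the hand-in gives no verdict.

**What was done:** I swung the hood up onto its stop. The three empty pockets then got one can each, always the bottom one. I laid the lid rib up, pressed its four corners home, and lowered the hood onto its lower stop.

**Last checks:**
- **Cans:** the wrist and top views showed a can in all four pockets before the lid went on. The side view found the spare can at the bottom of the chute.
- **Lid:** all four corners stopped at the same height (within 0.1 mm) under 14–18 N. The last picture shows the lid lying level with the clips at its long edges.
- **Hood:** the bar is back within about 0.7 px of where it was in the first (closed) picture, and the stop pushed back with about 8 N.
- **Robot:** the arm is clear of everything. I did not measure the bystanders at the end; I never reached for them, and nothing pointed to one moving.

**What went wrong or disagreed:**
- **Hood grip:** the first three grasps of the bar failed. The first two lost it during the lift, which raised the hood only to about 0.13 rad, and the third closed on nothing. It worked from a 45° tilt, gripping 13 mm deeper.
- **Finger length:** the fingertips seem to sit about 20 mm behind the stated TCP. I allowed for that in the later grasps.
- **Lid position:** the lid had been knocked aside during the run, so I measured it again before gripping it.
- **Lid pressing:** the first press left three corners not confirmed home, about 2.5 mm high, so I pressed them again.

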